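# Line up the staining bench by height

## Task

Take the four things that stand near the metal strip (stain bottle, small oil bottle, little carton and vial) and set them on the rubber pads of the strip, one upright in the middle of each pad, in order of height: the tallest next to the upright steel end stop, getting shorter pad by pad to the shortest at the open end. Leave the roll of tape behind the strip where it is.

Things in the scene. Friction and masses are not known exactly. Their poses are not given: they have to be found in the camera images.
- tall_bottle_mid (a point): square stain bottle of pale clear plastic with a white screw cap, 42 x 42 mm, 104 mm tall over the cap (the square body is straight to about 70 mm, then shoulders; the cap is 31 mm across); stands upright; the point is its centre, 52 mm above its underside; x and y along its sides, z up. It stands on the quilted pad near the strip; like ones at the back of the bench are not meant
- oil_bottle_mid (a point): small round brown bottle with a black pointed cap, 31 mm across, 76 mm tall (brown body to 47 mm, cap about 20 mm across); stands upright; the point is on its axis, 38 mm above its underside; z up. It stands on the quilted pad near the strip; like ones at the back of the bench are not meant
- carton_mid (a point): small blue and white cardboard box, 46 mm (its x) by 50 mm (its y), 58 mm tall; stands upright; the point is its centre, 29 mm above its underside; z up. It stands on the quilted pad near the strip; like ones at the back of the bench are not meant
- vial_mid (a point): little brown vial with a white cap, 23 mm across, 32 mm tall (body to 22 mm, cap 20 mm across above); stands upright; the point is on its axis, 16 mm above its underside; z up. It stands on the quilted pad near the strip; like ones at the back of the bench are not meant
- pad_a: one of four like dark rubber pads, 54 mm square and 2 mm thick, fixed in one straight row 72 mm apart on a low aluminium strip (66 x 336 mm); the letter tells nothing of its place in the row; origin at the centre of its underside, its top is 5 mm above the bench; y runs along the row (either way), x across it, z up
- pad_b: one of four like dark rubber pads, 54 mm square and 2 mm thick, fixed in one straight row 72 mm apart on a low aluminium strip (66 x 336 mm); the letter tells nothing of its place in the row; origin at the centre of its underside, its top is 5 mm above the bench; y runs along the row (either way), x across it, z up
- pad_c: one of four like dark rubber pads, 54 mm square and 2 mm thick, fixed in one straight row 72 mm apart on a low aluminium strip (66 x 336 mm); the letter tells nothing of its place in the row; origin at the centre of its underside, its top is 5 mm above the bench; y runs along the row (either way), x across it, z up
- pad_d: one of four like dark rubber pads, 54 mm square and 2 mm thick, fixed in one straight row 72 mm apart on a low aluminium strip (66 x 336 mm); the letter tells nothing of its place in the row; origin at the centre of its underside, its top is 5 mm above the bench; y runs along the row (either way), x across it, z up
- end_stop: upright steel plate, 60 mm wide across the strip, 4 mm thick, 40 mm tall, fixed at one end of the aluminium strip (either end; the other end has only a flat grey cap 3 mm high); origin at the centre of its foot, 3 mm above the bench, 48 mm from the centre of the nearest pad and in line with the row; z up
- tape_roll: bystander: roll of buff paper tape lying flat behind the strip, 54 mm across, 18 mm tall, loose; origin at the centre of its underside. (To the right of strip and tape stands a tall microscope, fixed, about y = -0.18 to 0.04 from x = 0.30 back (eyepieces foremost, high up), with a cable above it: an arm that comes from its far side must draw back and swing round in front of it)
Mind the look-alikes: they are no part of the job. Leave any blue or red look-alike of the part that bears oil_bottle_mid alone.

How it is judged:
By the outcome, as a careful person would: the job done as asked, in the order asked, and still so for the second after the job is handed in, with the robot touching nothing.
It also fails if it takes over 128 s, if anything falls off the work surface, if the arm or the gripper's body presses on something with over 40 N, if the wrist force passes 120 N, or if a joint passes its speed limit or range.

## Robot

A 6-joint arm with a two-finger parallel gripper is mounted at the origin on a cart in front of the work surface, level with it; the furniture and walls round the work are solid. World frame = base frame: x ahead of the robot, y to its left, z up, the work surface at z = 0. Lengths are in m, angles in degrees, forces in N, time in s.
With the tool pointing down it reaches from about 0.35 to 0.875 m from the base axis. Payload 4.2 kg.
Tool frame: the origin (TCP) lies midway between the tips of the shut fingers; the grasp point (between the pads) lies r.pinch_z behind it (r.pinch_z is the distance from the TCP to the grasp point, in m); z points along the fingers, y is the direction in which the jaws open and shut (so a half turn about z gives the same grasp; the last joint's range is limited). The gripper opens to 87 mm and grips with 3 to 60 N. Pads are 19 mm wide; open, the fingers measure 117 mm over their backs; the gripper's body (75 mm by 190 mm) begins 51 mm behind the grasp point.
Start: joints at [-54.053, 22.042, 0.453, 0, -68.411, -14.817], TCP at [0.225, -0.583, 0.192] pointing down, gripper open.
Joint ranges: [-179.83, 179.83], [-69.29, 118.12], [-61.27, 80.66], [-181.25, 117.63], [-171.15, -9.14], [-177.46, 177.46]. Speed limits (degrees/s): [159.86, 159.86, 180, 180, 180, 180].

## Interface

Orientations are given as a 3x3 rotation matrix whose columns are the frame's x, y, z axes.
In Python, from station import r gives the robot as it stands. The module is installed in compiled form; this text tells all that it offers.
- The arm moves only by the tool play_rows, never from a script. Its argument "deltas" is a list of rows, each a list of 7 numbers: the shift along the tool's x, y, z in units of 25 mm (1.0 is 25 mm), then the turn, a rotation vector about the tool's x, y, z in units of 5 degrees (1.0 is 5 degrees), then the finger opening in mm, from 0 to 87. In form: [[tx, ty, tz, wx, wy, wz, fingers], ...]. A call has 1 to 12 rows; each row is the pose to reach, as a shift and turn from the pose commanded when the call began, along the tool's axes at that moment; what a row does not reach only later rows make up. A row lasts 1/10 s, in which the tool goes at most 50 mm and 8.59 degrees, less where a joint would pass 70% of its speed; a pose out of reach is approached as far as the arm can. A call with a gripper value outside its range is refused whole. The fingers move at their own pace and stop on an object; the grip force is fixed at half the most. Time passes only in rows, so rows that repeat a pose let the fingers close. It gives the time, the measured TCP pose, the force and the opening at its end, in the units of the state.
- r.sense(): the state, without advancing time (a new reading comes with each control period).
- r.capture(name): name is "side" or "top"; returns a dict with "pixels" (400x640x3 uint8, red, green, blue), "camera_matrix" (3x3 intrinsics, pixels), "R" (3x3) and "t" (3): a world point X has camera coordinates R X + t. Camera axes: x right, y down, z forward; pixel columns grow to the right and rows downward; lengths in m; the calibration is good to about 2 mm. A picture is of the moment at which its call begins. There is no depth.
- r.finish_job(): hands the job in, once; it reports no verdict.
Trained networks look in the newest picture that a camera, given by its name, has taken for a name from the list of things; names that differ only in an ending like _2 or _b are one class to them, and where a whole thing is asked for, a point or a joint stands for the part that bears it (a point fixed in the world has none). Each returns a list of dicts, best first, with "score" (0 to 1); they miss things now and then, are a little off and sometimes report something else, mostly with a low value. They report only what shows in the picture. A call takes as long as a camera call. They do not tell look-alikes from the thing itself.
- r.spot_in(camera, target): "centre" ([x, y, z] in m, in world coordinates, good to about 4 mm: the middle of the surface that is visible of it).
- r.cut_out(camera, target): "region" (400x640 bool, what is visible of it).
The state is a dict: "time_s": time; "joints": joint angles; "joint_velocities": joint speeds; "effort": joint torques, N m; "tcp_pos": TCP position; "ee_rot": TCP orientation; "wrist_force": force on the tool from outside, world axes, zero at the start; "moment": the same for the moment, N m; "gripper_width": opening from 0.0 (shut) to 1.0 (fully open).
Only numpy, scipy, OpenCV 4.12 (cv2) and the standard library are available. Lean on these libraries where they do the work, as an engineer would, in place of code of your own. Each camera call takes 0.05 s, during which the arm holds its last target.

## Working session

There is one attempt and no reset: what is moved stays moved. The work goes in short steps, Python scripts to look and compute and a tool call to move; the robot and the scene stay as the last step left them, time stands still between calls to the robot, and variables do not carry over. Pictures are saved under pics/ and viewed, and the job is handed in when it is done.

Besides the shell and the picture viewer there is one more tool, called after "Call:" as a command line: name --pt "numbers of a row" for each row, then --argument value for the rest. play_rows: Moves the arm, as the interface text tells. Its arguments: {"type":"object","properties":{"deltas":{"type":"array","items":{"type":"array","items":{"type":"number"}}}},"required":["deltas"]}

```bash
mkdir -p pics; ls
python3 - <<'E'
from station import r
import cv2,numpy as np
print(r.sense(), r.pinch_z)
for c in("side","top"):
    d=r.capture(c); cv2.imwrite(f"pics/{c}0.png",d["pixels"][:,:,::-1]); print(c,d["camera_matrix"],d["R"],d["t"])
    for n in["tall_bottle_mid","oil_bottle_mid","carton_mid","vial_mid","pad_a","end_stop","tape_roll"]:
        for o in r.spot_in(c,n)[:6]: print(n,np.round(o["centre"],3),round(o["score"],2))
E
```

```text
pics
{'time_s': 0.0, 'joints': array([-5.40532880e+01,  2.20905754e+01,  3.80288548e-01, -3.06188035e-02,
       -6.84115915e+01, -1.48171808e+01]), 'joint_velocities': array([ 0.00465782, -0.04997527, -0.03111525, -0.00941842,  0.06813016,
        0.05977619]), 'effort': array([-9.86023078e-04, -3.90658414e+01,  1.87407249e+01,  4.21989441e+00,
        1.09857885e-02, -1.84609767e-04]), 'tcp_pos': array([ 0.22508514, -0.58234087,  0.1906609 ]), 'ee_rot': array([[-9.32838886e-01, -3.60292792e-01, -8.46412177e-04],
       [-3.60293780e-01,  9.32836715e-01,  2.01374785e-03],
       [ 6.40255224e-05,  2.18345934e-03, -9.99997614e-01]]), 'wrist_force': array([0.30931889, 0.58605509, 0.26212488]), 'moment': array([0.032392 , 0.0437232, 0.001446 ]), 'gripper_width': 0.9975169793378186} 0.0187
side [[512.3880535   0.        314.1354581]
 [  0.        512.3880535 205.4642559]
 [  0.          0.          1.       ]] [[-0.99993404 -0.00455608  0.01054308]
 [-0.01137915  0.51755646 -0.85557339]
 [-0.00155858 -0.85563693 -0.51757416]] [ 0.51679851 -0.04691711  1.22182674]
tall_bottle_mid [0.417 
[... 561 characters left out ...]
003966 ]
 [  0.           0.           1.        ]] [[ 0.00493736 -0.99994255 -0.00951405]
 [-0.99108636 -0.00362656 -0.1331716 ]
 [ 0.13312945  0.01008677 -0.99104733]] [0.24398846 0.55525857 0.83910534]
tall_bottle_mid [0.42  0.251 0.076] 0.55
oil_bottle_mid [0.392 0.431 0.038] 0.7
oil_bottle_mid [0.587 0.412 0.039] 0.67
oil_bottle_mid [0.418 0.126 0.043] 0.54
oil_bottle_mid [0.486 0.456 0.056] 0.47
carton_mid [0.486 0.457 0.058] 0.95
vial_mid [0.412 0.354 0.032] 0.65
pad_a [0.574 0.166 0.005] 0.98
pad_a [0.559 0.313 0.008] 0.94
pad_a [0.579 0.092 0.008] 0.68
pad_a [0.566 0.234 0.006] 0.58
end_stop [0.587 0.048 0.018] 0.66
tape_roll [0.661 0.186 0.019] 0.8
tape_roll [0.421 0.126 0.043] 0.4
```

View pics/side0.png

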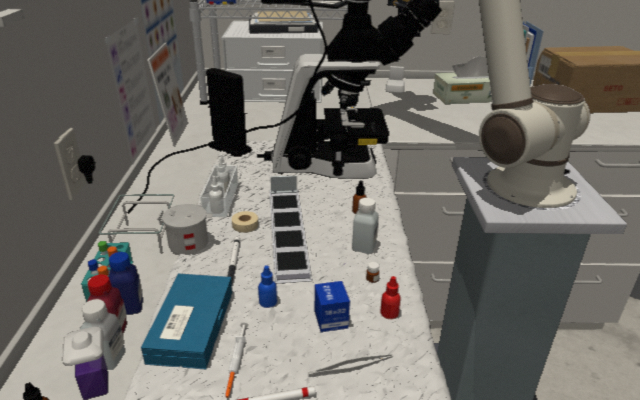

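View pics/top0.png

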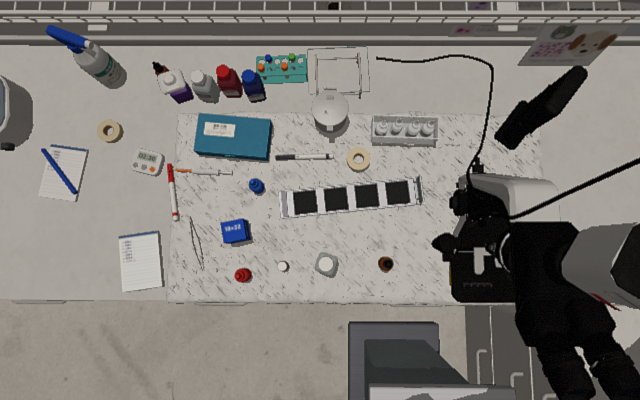

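The side view shows the tall bottle at (366,225), brown oil bottle at (359,198), vial at (373,271), carton at (331,305). The end stop is at the right end of the strip (285,185); blue and red bottles are the look-alikes. Next I'll refine the poses by silhouette fitting.

```bash
cat > h.py <<'E'
from station import r
import cv2,numpy as np
from scipy.optimize import minimize
def cyl(rad,z0,z1,n=24):
    a=np.linspace(0,2*np.pi,n,endpoint=False)
    return [np.c_[rad*np.cos(a),rad*np.sin(a),np.full(n,z)] for z in(z0,z1)]
def box(a,b,z0,z1):
    return [np.array([[sx*a/2,sy*b/2,z] for sx in(-1,1) for sy in(-1,1)]) for z in(z0,z1)]
M={"tall_bottle_mid":[np.vstack(box(.042,.042,0,.07)+cyl(.0155,.08,.09)),np.vstack(cyl(.0155,.085,.104))],
"oil_bottle_mid":[np.vstack(cyl(.0155,0,.042)+cyl(.01,.047,.048)),np.vstack(cyl(.01,.047,.06)+cyl(.003,.075,.076))],
"carton_mid":[np.vstack(box(.046,.05,0,.058))],
"vial_mid":[np.vstack(cyl(.0115,0,.022)),np.vstack(cyl(.01,.022,.032))],
"pad_a":[np.vstack(box(.054,.054,0,.002))]}
def proj(d,P):
    c=P@d["R"].T+d["t"]; u=c@d["camera_matrix"].T
    return u[:,:2]/u[:,2:]
def sil(d,name,p,z=0,S=4):
    x,y,a=p;c,s=np.cos(a),np.sin(a);R=np.array([[c,-s,0],[s,c,0],[0,0,1]])
    m=np.zeros((400*S,640*S),np.uint8)
    for part in M[name]:
        q=proj(d,part@R.T+[x,y,z])
        h=cv2.convexHull(np.round((q+.5)*S-.5).astype(np.int32)); cv2.fillConvexPoly(m,h,1)
    return m
def fit(name,masks,caps,x0,z=0,S=4):
    yawed=name in("tall_bottle_mid","carton_mid","pad_a")
    big={c:cv2.resize(m.astype(np.uint8),None,fx=S,fy=S,interpolation=cv2.INTER_LINEAR) for c,m in masks.items()}
    def f(p):
        p=np.array([p[0]/100,p[1]/100,p[2]/10 if yawed else 0]); v=0
        for c,m in big.items():
            s=sil(caps[c],name,p,z,S); i=(s&m).sum();u=(s|m).sum(); v+=1-i/max(u,1)
        return v/len(big)
    best=None
    for a in (np.deg2rad([-40,-20,0,20,40]) if yawed else [0]):
        b=minimize(f,[x0[0]*100,x0[1]*100,a*10],method="Nelder-Mead",options=dict(initial_simplex=np.array([x0[0]*100,x0[1]*100,a*10])+np.array([[0,0,0],[.8,0,0],[0,.8,0],[0,0,2]]),xatol=.01,fatol=1e-4,maxiter=150))
        if best is None or b.fun<best.fun: best=b
    p=best.x; return np.round([p[0]/100,p[1]/100],4),round(np.rad2deg(p[2]/10),1) if yawed else None,round(1-best.fun,3)
def getmask(cam,d,name,x0,z):
    ref=sil(d,name,[x0[0],x0[1],0],z,1); b=None
    for o in r.cut_out(cam,name):
        m=o["region"]; v=(m&(ref>0)).sum()/max(1,(m|(ref>0)).sum())
        if b is None or v>b[0]: b=(v,m,o["score"])
    return b
E
cat > loc.py <<'E'
import sys
from h import *
G={"tall_bottle_mid":(.42,.26,0),"oil_bottle_mid":(.418,.126,0),"carton_mid":(.487,.465,0),"vial_mid":(.412,.356,0)}
caps={c:r.capture(c) for c in("side","top")}
jobs=[(n,)+G[n] for n in G]+[("pad_a",x,y,.003) for x,y in((.579,.092),(.573,.165),(.564,.237),(.558,.31))]
for n,x,y,z in jobs:
    ms={}
    for c in caps:
        b=getmask(c,caps[c],n,(x,y),z)
        if b and b[0]>.2: ms[c]=b[1]; print(n,c,round(b[0],2),round(b[2],2),fit(n,{c:b[1]},caps,(x,y),z,))
    if len(ms)>1: print(n,"BOTH",fit(n,ms,caps,(x,y),z))
E
python3 loc.py
```

```text
tall_bottle_mid side 0.86 0.83 (array([0.418 , 0.2538]), np.float64(-13.0), np.float64(0.9))
tall_bottle_mid top 0.75 0.8 (array([0.4186, 0.2567]), np.float64(-15.5), np.float64(0.885))
tall_bottle_mid BOTH (array([0.4184, 0.2564]), np.float64(-12.6), np.float64(0.89))
oil_bottle_mid side 0.57 0.66 (array([0.4198, 0.1215]), None, np.float64(0.632))
oil_bottle_mid top 0.79 0.45 (array([0.42  , 0.1237]), None, np.float64(0.928))
oil_bottle_mid BOTH (array([0.4198, 0.1239]), None, np.float64(0.777))
carton_mid side 0.82 0.81 (array([0.4875, 0.4583]), np.float64(9.2), np.float64(0.962))
carton_mid top 0.74 0.8 (array([0.489 , 0.4577]), np.float64(12.1), np.float64(0.957))
carton_mid BOTH (array([0.4884, 0.4577]), np.float64(11.1), np.float64(0.948))
vial_mid side 0.66 0.49 (array([0.4107, 0.3523]), None, np.float64(0.739))
pad_a side 0.82 0.59 (array([0.5824, 0.091 ]), np.float64(7.1), np.float64(0.933))
pad_a top 0.82 0.86 (array([0.5822, 0.0921]), np.float64(6.4), np.float64(0.922))
pad_a BOTH (array([0.5823, 0.0912]), np.float64(6.6), np.float64(0.925))
pad_a side 0.86 0.54 (array([0.5736, 0.1634]), np.float64(7.5), np.float64(0.932))
pad_a top 0.86 0.67 (array([0.5752, 0.1632]), np.float64(6.9), np.float64(0.944))
pad_a BOTH (array([0.5745, 0.1635]), np.float64(7.7), np.float64(0.926))
pad_a side 0.85 0.77 (array([0.5656, 0.2347]), np.float64(7.0), np.float64(0.934))
pad_a top 0.76 0.56 (array([0.567 , 0.2343]), np.float64(3.6), np.float64(0.836))
pad_a BOTH (array([0.5656, 0.2347]), np.float64(6.9), np.float64(0.882))
pad_a side 0.85 0.79 (array([0.5575, 0.307 ]), np.float64(6.0), np.float64(0.953))
pad_a top 0.83 0.88 (array([0.5586, 0.3067]), np.float64(5.7), np.float64(0.949))
pad_a BOTH (array([0.5581, 0.3065]), np.float64(6.4), np.float64(0.945))
```

Run:
```python
from h import *
for c in("side","top"):
    d=r.capture(c); print(c,-d["R"].T@d["t"])
    p=d["pixels"][:,:,::-1]
    q=p[0:200,240:640] if c=="side" else p[130:400,370:640]
    cv2.imwrite(f"pics/{c}z.png",cv2.resize(q,None,fx=2,fy=2,interpolation=cv2.INTER_CUBIC))
d=r.capture("top")
def bp(d,u,v,z):
    ray=d["R"].T@np.linalg.inv(d["camera_matrix"])@[u,v,1]; C=-d["R"].T@d["t"]; return C+ray*(z-C[2])/ray[2]
for z in(.1,.2,.3,.4,.5): print(z,bp(d,590,375,z).round(3),bp(d,515,330,z).round(3),bp(d,440,243,z).round(3))
p=d["pixels"]; print(bp(d,283,266,.032))
cv2.imwrite("pics/vz.png",cv2.resize(p[240:300,210:420,::-1],None,fx=3.5,fy=3.5,interpolation=cv2.INTER_CUBIC))
```

```text
side [0.51813486 1.07207691 0.58679627]
top [0.43739491 0.23752426 0.9078591 ]
0.1 [ 0.208 -0.261  0.1  ] [ 0.291 -0.121  0.1  ] [0.462 0.022 0.1  ]
0.2 [ 0.236 -0.199  0.2  ] [ 0.309 -0.076  0.2  ] [0.459 0.049 0.2  ]
0.3 [ 0.264 -0.138  0.3  ] [ 0.327 -0.032  0.3  ] [0.456 0.075 0.3  ]
0.4 [ 0.293 -0.076  0.4  ] [0.346 0.012 0.4  ] [0.453 0.102 0.4  ]
0.5 [ 0.321 -0.014  0.5  ] [0.364 0.057 0.5  ] [0.45  0.129 0.5  ]
[0.41180192 0.35024745 0.032     ]
```

View pics/sidez.png

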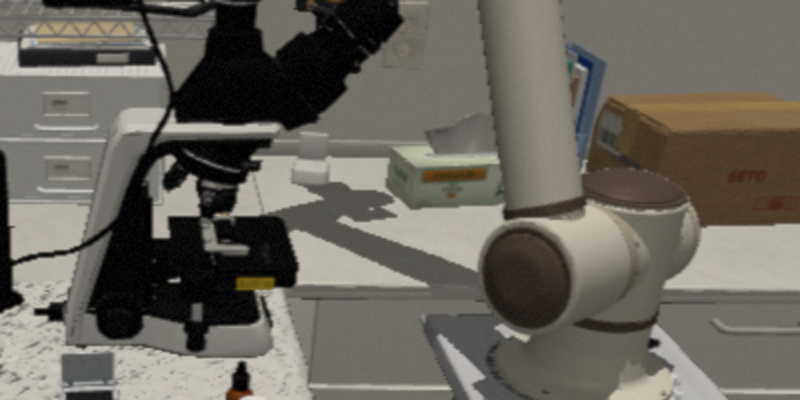

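View pics/topz.png

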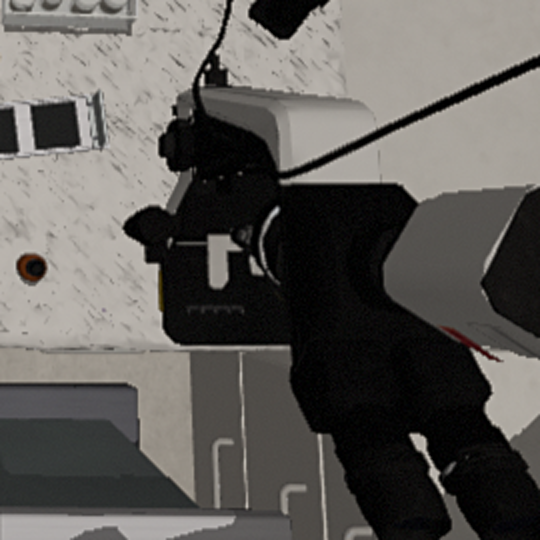

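View pics/vz.png

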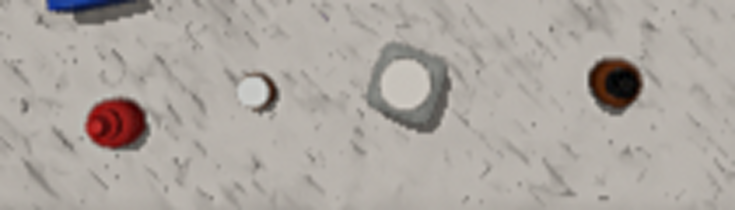

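The zoom shows the vial cap at about (283,266) in the top view, giving (0.412, 0.350); the eyepieces sit at about z 0.4, x 0.29. Now I'll draw back radially.

Call:
play_rows --pt "0 1.5 0 0 0 0 87" --pt "0 3 0 0 0 0 87" --pt "0 4.5 0 0 0 0 87" --pt "0 6 0 0 0 0 87" --pt "0 7.5 0 0 0 0 87" --pt "0 9 0 0 0 0 87" --pt "0 10.2 0 0 0 0 87" --pt "0 11 0 0 0 0 87" --pt "0 11 0 0 0 0 87"

```text
time_s: 2.75
tcp_pos: [0.1251, -0.3247, 0.1921]
ee_rot: [[-0.932, -0.362, 0.001], [-0.362, 0.932, -0.001], [-0.001, -0.001, -1.0]]
wrist_force: [0.5, -0.6, 0.9]
gripper_width: 1.002
```

```bash
cat > look.py <<'E'
import sys
from h import *
s=r.sense(); print(s["time_s"],s["joints"].round(1),s["tcp_pos"].round(4),s["wrist_force"].round(1),round(s["gripper_width"]*87,1)); print(s["ee_rot"].round(3))
for c in("side","top"):
    d=r.capture(c); cv2.imwrite(f"pics/{c}{sys.argv[1]}.png",d["pixels"][:,:,::-1])
E
python3 look.py 1
```

```text
2.75 [-41.6  -6.8 -33.9  -0.  -62.8 -27.2] [ 0.1251 -0.3247  0.1921] [ 0.5 -0.6  0.9] 87.2
[[-0.932 -0.362  0.001]
 [-0.362  0.932 -0.001]
 [-0.001 -0.001 -1.   ]]
```

Call:
play_rows --pt "0.3 0.6 0 0 0 -1 87" --pt "0.6 1.2 0 0 0 -2 87" --pt "0.9 1.8 0 0 0 -3 87" --pt "1.2 2.4 0 0 0 -4 87" --pt "1.5 3.0 0 0 0 -5 87" --pt "1.8 3.5 0 0 0 -5.4 87" --pt "1.8 3.5 0 0 0 -5.4 87"

```text
time_s: 3.55
tcp_pos: [0.0524, -0.2611, 0.1919]
ee_rot: [[-0.668, -0.744, 0.0], [-0.744, 0.668, -0.0], [-0.0, -0.001, -1.0]]
wrist_force: [0.2, -0.1, -0.0]
gripper_width: 1.004
```

```bash
python3 look.py 2
```

```text
3.55 [-41.8 -17.9 -41.5  -0.  -66.4  -0.1] [ 0.0524 -0.2611  0.1919] [ 0.2 -0.1 -0. ] 87.3
[[-0.668 -0.744  0.   ]
 [-0.744  0.668 -0.   ]
 [-0.    -0.001 -1.   ]]
```

Call:
play_rows --pt "0 0.8 0 0 0 0 87" --pt "0 1.6 0 0 0 0 87" --pt "0 2.4 0 0 0 0 87" --pt "0 3.0 0 0 0 0 87" --pt "0 3.0 0 0 0 0 87"

```text
time_s: 4.15
tcp_pos: [-0.0032, -0.211, 0.1919]
ee_rot: [[-0.668, -0.744, 0.001], [-0.744, 0.668, -0.001], [-0.0, -0.001, -1.0]]
wrist_force: [0.3, 0.2, 0.1]
gripper_width: 1.002
```

```bash
python3 look.py 3
```

```text
4.15 [-41.7 -27.8 -45.9  -0.  -71.8  -0.3] [-0.0032 -0.211   0.1919] [0.3 0.2 0.1] 87.1
[[-0.668 -0.744  0.001]
 [-0.744  0.668 -0.001]
 [-0.    -0.001 -1.   ]]
```

View pics/side3.png

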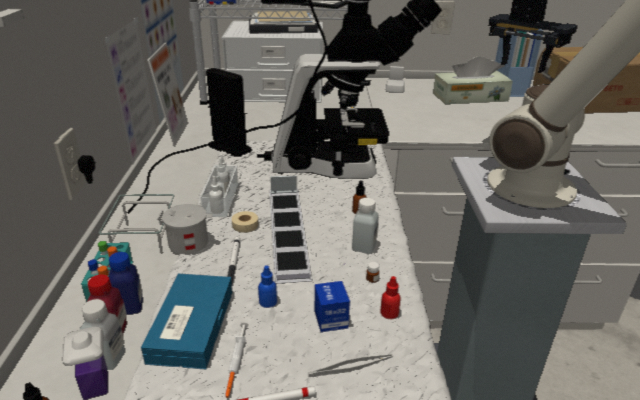

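View pics/top3.png

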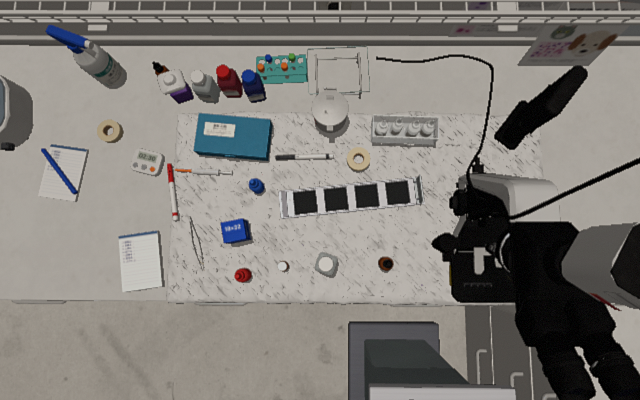

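Call:
play_rows --pt "0 0.5 1.0 0 0 0 87" --pt "0 1.0 2.0 0 0 0 87" --pt "0 1.5 3.0 0 0 0 87" --pt "0 1.6 4.0 0 0 0 87" --pt "0 1.6 4.0 0 0 0 87"

```text
time_s: 4.75
tcp_pos: [-0.0345, -0.1826, 0.0899]
ee_rot: [[-0.668, -0.744, -0.005], [-0.744, 0.668, 0.006], [-0.001, 0.008, -1.0]]
wrist_force: [-0.2, -0.3, 0.1]
gripper_width: 1.001
```

```bash
python3 look.py 4
cat > sw.py <<'E'
import sys
from h import *
from scipy.spatial.transform import Rotation as Ro
# swing about base z by angle a in n rows: print rows
s=r.sense(); R=s["ee_rot"]; p=s["tcp_pos"]
a,n=float(sys.argv[1]),int(sys.argv[2])
for i in range(1,n+1):
    q=Ro.from_euler("z",a*i/n,degrees=True).as_matrix()
    d=R.T@(q@p-p)/.025; w=np.rad2deg(Ro.from_matrix(R.T@q@R).as_rotvec())/5
    print(np.r_[d,w].round(2).tolist())
E
python3 sw.py 84 12
```

```text
4.75 [-41.5 -26.1 -60.9  -0.  -55.7  -0.3] [-0.0345 -0.1826  0.0899] [-0.2 -0.3  0.1] 87.1
[[-0.668 -0.744 -0.005]
 [-0.744  0.668  0.006]
 [-0.001  0.008 -1.   ]]
[-0.53, -0.75, -0.0, 0.0, 0.0, -1.4]
[-1.15, -1.43, -0.0, 0.0, 0.0, -2.8]
[-1.85, -2.02, -0.0, 0.0, 0.0, -4.2]
[-2.62, -2.53, -0.0, 0.0, 0.0, -5.6]
[-3.44, -2.94, -0.0, 0.01, 0.0, -7.0]
[-4.3, -3.25, -0.01, 0.01, 0.01, -8.4]
[-5.2, -3.45, -0.01, 0.01, 0.01, -9.8]
[-6.11, -3.54, -0.01, 0.01, 0.01, -11.2]
[-7.03, -3.51, -0.01, 0.01, 0.01, -12.6]
[-7.94, -3.38, -0.01, 0.01, 0.01, -14.0]
[-8.83, -3.13, -0.01, 0.01, 0.01, -15.4]
[-9.68, -2.78, -0.01, 0.01, 0.01, -16.8]
```

Call:
play_rows --pt "-0.53 -0.75 -0.3 0 0 -1.4 87" --pt "-1.15 -1.43 -0.4 0 0 -2.8 87" --pt "-1.85 -2.02 -0.4 0 0 -4.2 87" --pt "-2.62 -2.53 -0.4 0 0 -5.6 87" --pt "-3.44 -2.94 -0.4 0 0 -7.0 87" --pt "-4.3 -3.25 -0.4 0 0 -8.4 87" --pt "-4.3 -3.25 -0.4 0 0 -8.4 87"

```text
time_s: 5.55
tcp_pos: [0.1039, -0.1578, 0.104]
ee_rot: [[0.012, -1.0, 0.005], [-1.0, -0.012, -0.001], [0.001, -0.005, -1.0]]
wrist_force: [0.3, 0.0, 1.0]
gripper_width: 1.001
```

```bash
python3 look.py 5;python3 sw.py 50 7
```

```text
5.55 [  1.3 -27.5 -59.    0.1 -58.2  -0.6] [ 0.1039 -0.1578  0.104 ] [0.3 0.  1. ] 87.1
[[ 0.012 -1.     0.005]
 [-1.    -0.012 -0.001]
 [ 0.001 -0.005 -1.   ]]
[-0.55, -0.76, 0.0, 0.0, -0.0, -1.43]
[-1.19, -1.44, 0.0, 0.0, -0.01, -2.86]
[-1.9, -2.04, 0.0, 0.0, -0.01, -4.29]
[-2.69, -2.55, 0.0, 0.0, -0.01, -5.71]
[-3.53, -2.95, 0.0, 0.0, -0.01, -7.14]
[-4.42, -3.25, 0.01, 0.0, -0.02, -8.57]
[-5.34, -3.43, 0.01, 0.0, -0.02, -10.0]
```

View pics/side5.png

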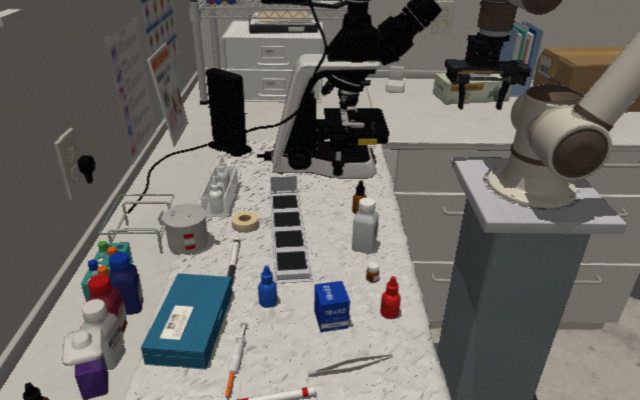

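View pics/top5.png

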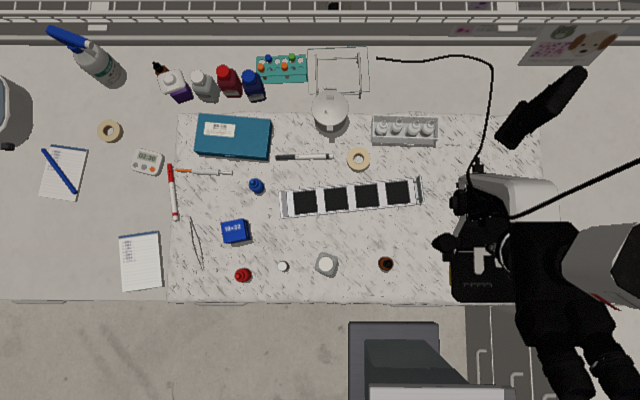

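Call:
play_rows --pt "-0.55 -0.76 0 0 0 -1.43 87" --pt "-1.19 -1.44 0 0 0 -2.86 87" --pt "-1.9 -2.04 0 0 0 -4.29 87" --pt "-2.69 -2.55 0 0 0 -5.71 87" --pt "-3.53 -2.95 0 0 0 -7.14 87" --pt "-4.42 -3.25 0 0 0 -8.57 87" --pt "-5.34 -3.43 0 0 0 -10.0 87" --pt "-5.34 -3.43 0 0 0 -10.0 87"

```text
time_s: 6.45
tcp_pos: [0.1859, -0.0228, 0.1028]
ee_rot: [[0.771, -0.637, 0.002], [-0.637, -0.771, 0.002], [0.001, -0.002, -1.0]]
wrist_force: [0.3, -0.3, -0.0]
gripper_width: 1.004
```

```bash
python3 look.py 6;python3 sw.py 49 7
```

```text
6.45 [ 51.7 -27.7 -59.3   0.  -58.3  -1.3] [ 0.1859 -0.0228  0.1028] [ 0.3 -0.3 -0. ] 87.3
[[ 0.771 -0.637  0.002]
 [-0.637 -0.771  0.002]
 [ 0.001 -0.002 -1.   ]]
[-0.53, -0.74, -0.0, -0.0, 0.0, -1.4]
[-1.15, -1.41, -0.0, -0.0, 0.0, -2.8]
[-1.84, -1.99, -0.0, -0.0, 0.0, -4.2]
[-2.61, -2.49, -0.0, -0.0, 0.0, -5.6]
[-3.42, -2.9, -0.0, -0.0, 0.0, -7.0]
[-4.28, -3.2, -0.0, -0.0, 0.0, -8.4]
[-5.17, -3.39, -0.0, -0.0, 0.0, -9.8]
```

View pics/side6.png

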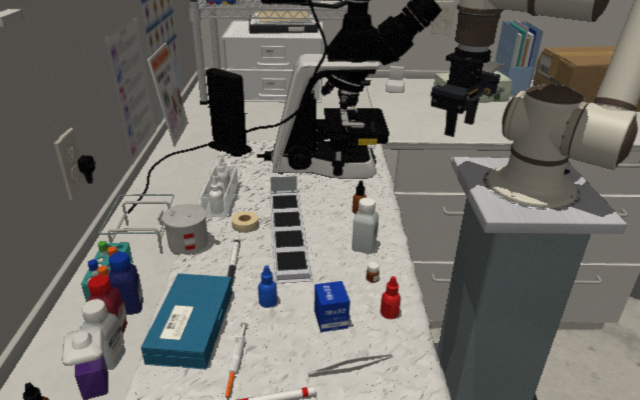

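Call:
play_rows --pt "-0.53 -0.74 0 0 0 -1.4 87" --pt "-1.15 -1.41 0 0 0 -2.8 87" --pt "-1.84 -1.99 0 0 0 -4.2 87" --pt "-2.61 -2.49 -0.5 0 0 -5.6 87" --pt "-3.42 -2.9 -1 0 0 -7.0 87" --pt "-4.28 -3.2 -2 0 0 -8.4 87" --pt "-5.17 -3.39 -3 0 0 -9.8 87" --pt "-5.17 -3.39 -4 0 0 -9.8 87" --pt "-5.17 -3.39 -4 0 0 -9.8 87"

```text
time_s: 7.45
tcp_pos: [0.1403, 0.1247, 0.2046]
ee_rot: [[0.988, 0.156, 0.0], [0.156, -0.988, 0.006], [0.001, -0.006, -1.0]]
wrist_force: [0.5, 0.6, 0.1]
gripper_width: 1.0
```

```bash
cat > go.py <<'E'
# go.py x y z tooly_az : delta from the measured pose to a pointing-down pose
import sys
from h import *
from scipy.spatial.transform import Rotation as Ro
def rot(az):
    a=np.deg2rad(az); y=np.array([np.cos(a),np.sin(a),0]); z=np.array([0,0,-1.]); return np.c_[np.cross(y,z),y,z]
s=r.sense(); R=s["ee_rot"]; p=s["tcp_pos"]
print("t",s["time_s"],"j",s["joints"].round(1),"p",p.round(4),"f",s["wrist_force"].round(1),"w",round(s["gripper_width"]*87,1),"yaz",round(np.rad2deg(np.arctan2(R[1,1],R[0,1])),1))
A=[float(v) for v in sys.argv[1:]]
for i in range(0,len(A),4):
    t=np.array(A[i:i+3]);Rt=rot(A[i+3])
    print(A[i:i+4],np.r_[R.T@(t-p)/.025,np.rad2deg(Ro.from_matrix(R.T@Rt).as_rotvec())/5].round(2).tolist())
E
python3 go.py .25 .25 .20 180 .4115 .3515 .15 180
```

```text
t 7.45 j [ 1.002e+02 -3.420e+01 -4.600e+01  1.000e-01 -7.780e+01 -1.300e+00] p [0.1403 0.1247 0.2046] f [0.5 0.6 0.1] w 87.0 yaz -81.0
[0.25, 0.25, 0.2, 180.0] [5.11, -4.27, 0.22, -0.06, 0.05, 19.79]
[0.4115, 0.3515, 0.15, 180.0] [12.13, -7.26, 2.24, -0.06, 0.05, 19.79]
```

Call:
play_rows --pt "1 -0.6 0 0 0 1.65 60" --pt "2 -1.2 0 0 0 3.3 60" --pt "3 -1.8 0 0 0 4.95 60" --pt "4 -2.4 0 0 0 6.6 60" --pt "5 -3 0 0 0 8.25 60" --pt "6 -3.6 0 0 0 9.9 60" --pt "7.1 -4.2 0 0 0 11.55 60" --pt "8.1 -4.8 0.2 0 0 13.2 60" --pt "9.1 -5.4 0.8 0 0 14.85 60" --pt "10.1 -6.0 1.4 0 0 16.5 60" --pt "11.1 -6.6 2 0 0 18.15 60" --pt "12.13 -7.26 2.24 0 0 19.79 60"

```text
time_s: 8.65
tcp_pos: [0.4127, 0.3465, 0.1427]
ee_rot: [[-0.011, -1.0, -0.004], [-1.0, 0.011, -0.004], [0.005, 0.004, -1.0]]
wrist_force: [-1.0, 0.3, 0.4]
gripper_width: 0.688
```

Call:
play_rows --pt "0 0 0 0 0 0 60" --pt "0 0 0 0 0 0 60"

```text
time_s: 8.85
tcp_pos: [0.412, 0.3474, 0.144]
ee_rot: [[-0.002, -1.0, -0.002], [-1.0, 0.002, -0.003], [0.003, 0.002, -1.0]]
wrist_force: [-0.3, -0.2, 0.1]
gripper_width: 0.688
```

```bash
python3 go.py .4115 .3515 .05 180 .4115 .3515 .004 180
```

```text
t 8.85 j [ 57.4  16.2 -15.6  -0.  -58.5 -57.5] p [0.412  0.3474 0.144 ] f [-0.3 -0.2  0.1] w 59.9 yaz 179.9
[0.4115, 0.3515, 0.05, 180.0] [-0.18, 0.01, 3.76, 0.03, -0.04, -0.02]
[0.4115, 0.3515, 0.004, 180.0] [-0.18, 0.01, 5.6, 0.03, -0.04, -0.02]
```

Call:
play_rows --pt "-0.1 0 1 0 0 0 60" --pt "-0.18 0 2 0 0 0 60" --pt "-0.18 0 3 0 0 0 60" --pt "-0.18 0 3.76 0 0 0 60" --pt "-0.18 0 3.76 0 0 0 60"

```text
time_s: 9.35
tcp_pos: [0.4093, 0.3512, 0.0497]
ee_rot: [[0.001, -1.0, -0.004], [-1.0, -0.001, -0.005], [0.005, 0.004, -1.0]]
wrist_force: [0.4, -1.0, 0.8]
gripper_width: 0.685
```

```bash
python3 look.py 7; python3 go.py .4115 .3515 .004 180
```

```text
9.35 [ 57.8  22.5 -21.9  -0.1 -45.9 -57.8] [0.4093 0.3512 0.0497] [ 0.4 -1.   0.8] 59.6
[[ 0.001 -1.    -0.004]
 [-1.    -0.001 -0.005]
 [ 0.005  0.004 -1.   ]]
t 9.45 j [ 57.9  22.4 -21.7   0.  -45.9 -57.8] p [0.411  0.3539 0.0525] f [0.4 0.1 0.4] w 59.7 yaz -179.9
[0.4115, 0.3515, 0.004, 180.0] [0.09, -0.02, 1.94, -0.0, -0.0, 0.02]
```

View pics/side7.png

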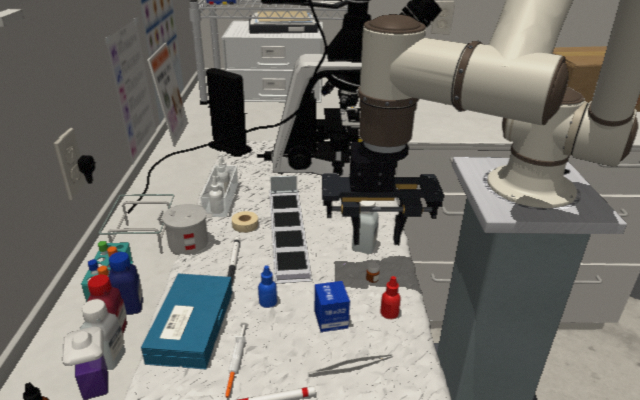

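View pics/top7.png

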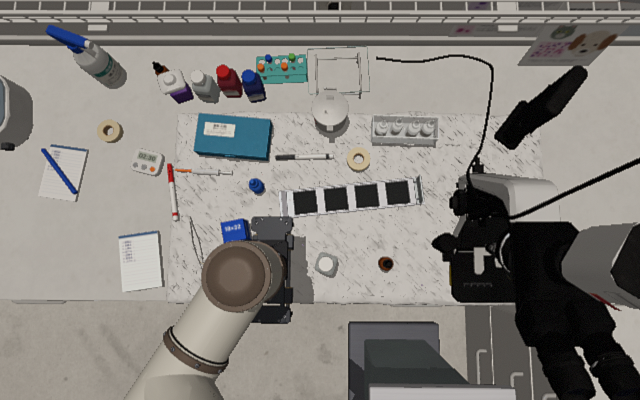

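Call:
play_rows --pt "0 0 0 0 0 0 60" --pt "0 0 0 0 0 0 60" --pt "0 0 0 0 0 0 60"

```text
time_s: 9.75
tcp_pos: [0.4108, 0.3554, 0.0528]
ee_rot: [[0.003, -1.0, 0.001], [-1.0, -0.003, 0.002], [-0.002, -0.001, -1.0]]
wrist_force: [-0.4, -0.4, 0.0]
gripper_width: 0.685
```

```bash
python3 go.py .4115 .3515 .004 180;  python3 go.py .4115 .3515 .004 180
```

```text
t 9.75 j [ 58.   22.4 -21.6   0.  -45.9 -57.8] p [0.4108 0.3554 0.0528] f [-0.4 -0.4  0. ] w 59.6 yaz -179.8
[0.4115, 0.3515, 0.004, 180.0] [0.16, -0.03, 1.95, -0.01, 0.02, 0.04]
t 9.75 j [ 58.   22.4 -21.6   0.  -45.9 -57.8] p [0.4108 0.3554 0.0528] f [-0.4 -0.4  0. ] w 59.6 yaz -179.8
[0.4115, 0.3515, 0.004, 180.0] [0.16, -0.03, 1.95, -0.01, 0.02, 0.04]
```

Call:
play_rows --pt "0.16 0 0.7 0 0 0 60" --pt "0.16 0 1.4 0 0 0 60" --pt "0.16 0 1.8 0 0 0 60" --pt "0.16 0 1.92 0 0 0 60" --pt "0.16 0 1.92 0 0 0 60" --pt "0.16 0 1.92 0 0 0 40" --pt "0.16 0 1.92 0 0 0 30" --pt "0.16 0 1.92 0 0 0 15" --pt "0.16 0 1.92 0 0 0 15" --pt "0.16 0 1.92 0 0 0 15" --pt "0.16 0 1.92 0 0 0 15" --pt "0.16 0 1.92 0 0 0 15"

```text
time_s: 10.95
tcp_pos: [0.4105, 0.3509, 0.0038]
ee_rot: [[0.003, -1.0, 0.0], [-1.0, -0.003, -0.0], [0.0, -0.0, -1.0]]
wrist_force: [-0.0, -0.2, 0.6]
gripper_width: 0.192
```

```bash
python3 look.py 8;  python3 go.py .4115 .3515 .12 180 .558 .3063 .12 186.4
```

```text
10.95 [ 57.7  26.2 -24.6   0.  -39.2 -57.6] [0.4105 0.3509 0.0038] [-0.  -0.2  0.6] 16.7
[[ 0.003 -1.     0.   ]
 [-1.    -0.003 -0.   ]
 [ 0.    -0.    -1.   ]]
t 11.05 j [ 57.7  26.2 -24.6   0.  -39.2 -57.6] p [0.4105 0.3509 0.0037] f [1.  0.1 0.5] w 15.6 yaz -179.8
[0.4115, 0.3515, 0.12, 180.0] [-0.02, -0.04, -4.65, 0.0, -0.0, 0.04]
[0.558, 0.3063, 0.12, 186.4] [1.8, -5.9, -4.65, 0.0, -0.0, -1.24]
```

View pics/side8.png

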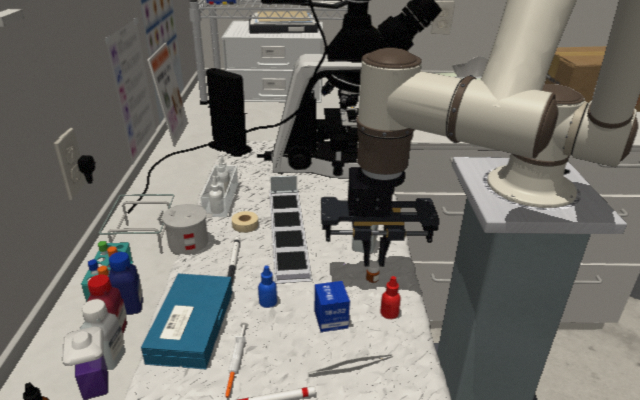

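Run:
```python
import cv2
a=cv2.imread("pics/side8.png")[180:330,310:460]; b=cv2.imread("pics/side0.png")[180:330,310:460]
cv2.imwrite("pics/z8.png",cv2.resize(cv2.hconcat([a,b]),None,fx=2.6,fy=3,interpolation=cv2.INTER_CUBIC))
```

```text
(no output)
```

View pics/z8.png

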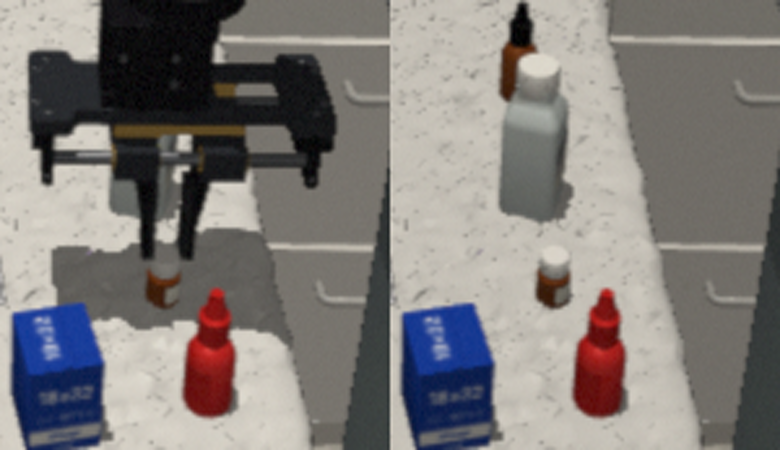

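Run:
```python
from h import *
d=r.capture("side");e=r.capture("top")
for P in([.4105,.351,.004],[.4105,.351,0.0],[.4115,.3515,.032],[.411,.37,0]): print(P,proj(d,np.array([P])),proj(e,np.array([P])))
print(r.spot_in("side","vial_mid"))
cv2.imwrite("pics/top9.png",cv2.resize(e["pixels"][200:330,200:400,::-1],None,fx=4,fy=4))
```

```text
[0.4105, 0.351, 0.004] [[372.56260799 276.09518111]] [[284.24863393 266.22224688]]
[0.4105, 0.351, 0.0] [[372.40778492 277.84063448]] [[284.46946126 266.17058578]]
[0.4115, 0.3515, 0.032] [[373.12635995 263.82111813]] [[282.42903282 266.13586888]]
[0.411, 0.37, 0] [[373.12285453 284.70817039]] [[276.16195863 265.9048018 ]]
[{'centre': [0.4154, 0.3644, 0.0163], 'score': 0.55}]
```

View pics/top9.png

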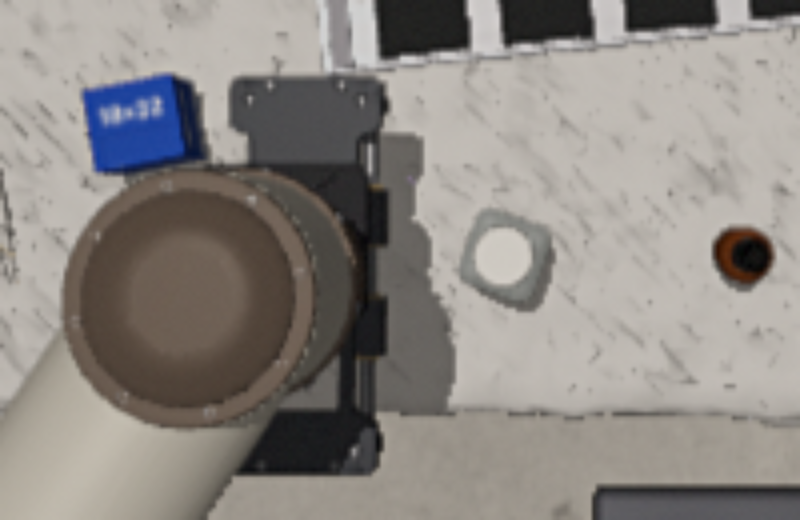

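Run:
```python
from h import *
d=r.capture("side")
cv2.imwrite("pics/z10.png",cv2.resize(d["pixels"][235:295,340:410,::-1],None,fx=10,fy=10,interpolation=cv2.INTER_NEAREST))
```

```text
(no output)
```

View pics/z10.png

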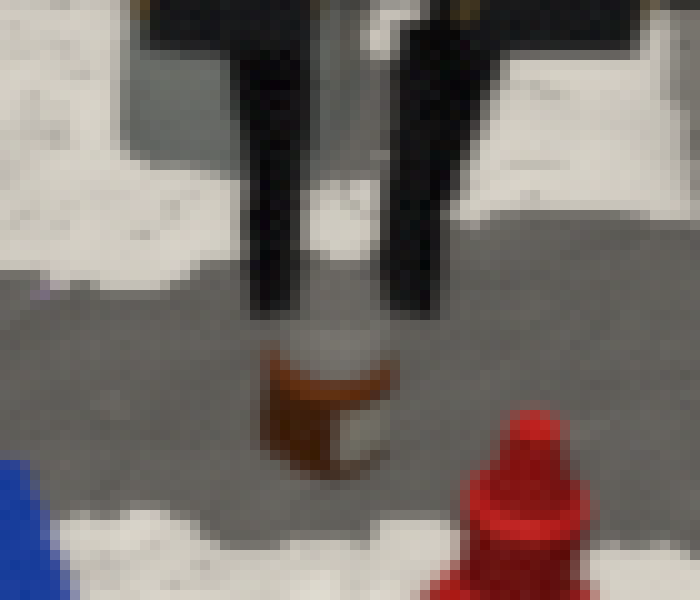

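Call:
play_rows --pt "0 0 -0.8 0 0 0 30" --pt "0 0 -2 0 0 -1.6 30" --pt "0 0 -3 0 0 -3.2 30" --pt "0 0 -3 0 0 -4.8 30" --pt "0 0 -3 0 0 -6.4 30" --pt "0 0 -3 0 0 -8 30" --pt "0 0 -3 0 0 -9.6 30" --pt "0 0 -3 0 0 -11.2 30" --pt "0 0 -3 0 0 -12.8 30" --pt "0 0 -3 0 0 -14.4 30" --pt "0 0 -3 0 0 -16 30" --pt "0 0 -3 0 0 -17.6 30"

```text
time_s: 12.45
tcp_pos: [0.4104, 0.3509, 0.0787]
ee_rot: [[1.0, -0.026, -0.0], [-0.026, -1.0, -0.0], [-0.0, 0.0, -1.0]]
wrist_force: [-0.6, 0.2, -0.1]
gripper_width: 0.347
```

Call:
play_rows --pt "0 0 0 0 0 0 30" --pt "0 0 0 0 0 0 30" --pt "0 0 0 0 0 0 30"

```text
time_s: 12.75
tcp_pos: [0.4104, 0.3509, 0.0787]
ee_rot: [[0.999, -0.034, -0.0], [-0.034, -0.999, -0.0], [-0.0, 0.0, -1.0]]
wrist_force: [0.1, 0.2, -0.3]
gripper_width: 0.345
```

```bash
python3 look.py 11
python3 - <<'E'
from h import *
s=r.sense();p=s["tcp_pos"];R=s["ee_rot"]
d=r.capture("side")
for o in([0,0,0],[0,.015,0],[0,-.015,0],[.0095,0,0],[0,0,-.028]): print(o,proj(d,(p+R@np.array(o))[None]).round(1))
cv2.imwrite("pics/z11.png",cv2.resize(d["pixels"][150:300,300:460,::-1],None,fx=5,fy=4,interpolation=cv2.INTER_NEAREST))
E
```

```text
12.75 [ 57.7  20.3 -20.3  -0.  -49.4  30.3] [0.4104 0.3509 0.0787] [ 0.1  0.2 -0.3] 30.0
[[ 0.999 -0.034 -0.   ]
 [-0.034 -0.999 -0.   ]
 [-0.     0.    -1.   ]]
[0, 0, 0] [[375.6 241.9]]
[0, 0.015, 0] [[375.1 237. ]]
[0, -0.015, 0] [[376.2 247.1]]
[0.0095, 0, 0] [[370.1 241.8]]
[0, 0, -0.028] [[376.8 228.4]]
```

View pics/z11.png

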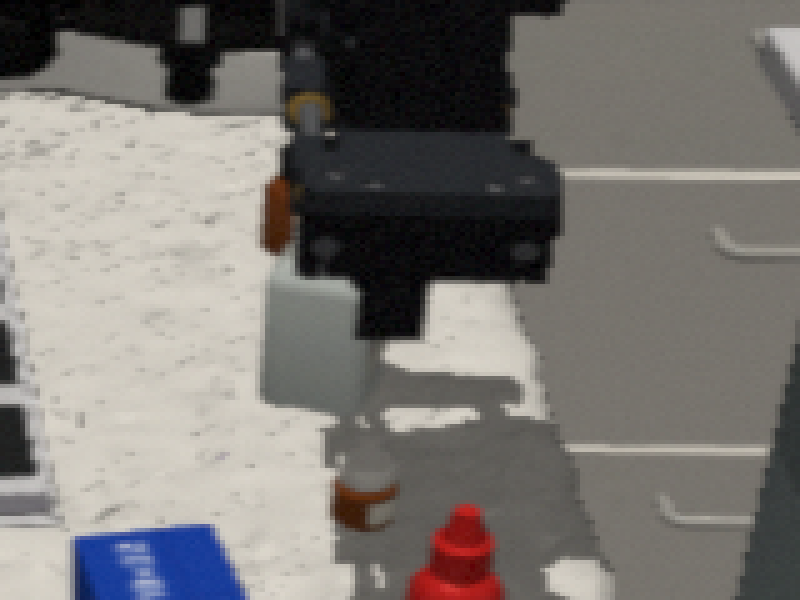

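Call:
play_rows --pt "0 0 0 0 0 1.6 50" --pt "0 0 0 0 0 3.2 50" --pt "0 0 0 0 0 4.8 50" --pt "0 0 0 0 0 6.4 50" --pt "0 0 0 0 0 8 50" --pt "0 0 0 0 0 9.6 50" --pt "0 0 0 0 0 11.2 50" --pt "0 0 0 0 0 12.8 50" --pt "0 0 0 0 0 14.4 50" --pt "0 0 1 0 0 16 50" --pt "0 0 2 0 0 17.6 50" --pt "0 0 3 0 0 17.6 50"

```text
time_s: 14.1
tcp_pos: [0.4106, 0.3512, 0.0032]
ee_rot: [[-0.0, -1.0, 0.001], [-1.0, 0.0, 0.001], [-0.001, -0.001, -1.0]]
wrist_force: [0.3, 0.0, -0.6]
gripper_width: 0.578
```

Call:
play_rows --pt "0 0 0 0 0 0 50" --pt "0 0 0 0 0 0 50" --pt "0 0 0.1 0 0 0 50" --pt "0 0 0.2 0 0 0 50" --pt "0 0 0.2 0 0 0 50"

```text
time_s: 14.6
tcp_pos: [0.4106, 0.3512, -0.0007]
ee_rot: [[0.003, -1.0, 0.001], [-1.0, -0.003, 0.001], [-0.001, -0.001, -1.0]]
wrist_force: [0.8, 0.5, 0.3]
gripper_width: 0.575
```

```bash
python3 look.py 12
python3 - <<'E'
from h import *
s=r.sense();p=s["tcp_pos"];R=s["ee_rot"]
d=r.capture("side")
for o in([0,0,0],[-.0095,.025,0],[-.0095,-.025,0],[-.0095,.025,-.025]): print(o,proj(d,(p+R@np.array(o))[None]).round(1))
cv2.imwrite("pics/z12.png",cv2.resize(d["pixels"][210:300,330:420,::-1],None,fx=6,fy=6,interpolation=cv2.INTER_NEAREST))
E
```

```text
14.6 [ 57.7  26.5 -24.8  -0.  -38.6 -57.6] [ 0.4106  0.3512 -0.0007] [0.8 0.5 0.3] 50.0
[[ 0.003 -1.     0.001]
 [-1.    -0.003  0.001]
 [-0.001 -0.001 -1.   ]]
[0, 0, 0] [[372.3 278.2]]
[-0.0095, 0.025, 0] [[386.9 281.8]]
[-0.0095, -0.025, 0] [[358.8 281.5]]
[-0.0095, 0.025, -0.025] [[388.1 270.7]]
```

View pics/z12.png

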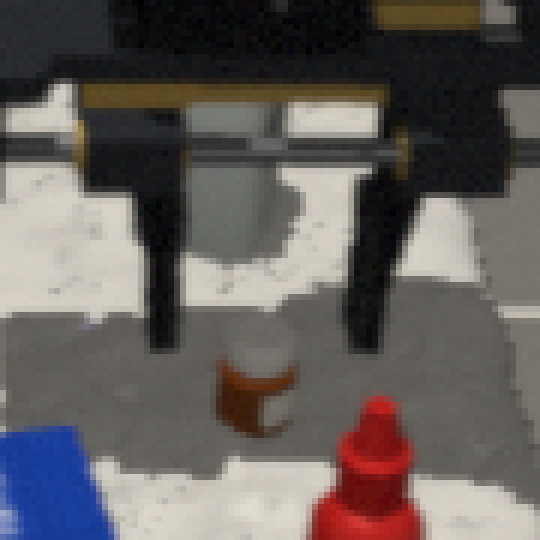

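Fingertips appear ~28 mm higher than the reported TCP, with no force at reported z≈0. I'll descend in small steps, watching force, to find the true offset.

Call:
play_rows --pt "0 0 0.2 0 0 0 50" --pt "0 0 0.4 0 0 0 50" --pt "0 0 0.6 0 0 0 50" --pt "0 0 0.6 0 0 0 50" --pt "0 0 0.6 0 0 0 50"

```text
time_s: 15.25
tcp_pos: [0.4104, 0.3508, -0.0166]
ee_rot: [[0.003, -1.0, -0.0], [-1.0, -0.003, -0.001], [0.001, 0.0, -1.0]]
wrist_force: [-0.6, -0.8, 0.9]
gripper_width: 0.575
```

```bash
python3 look.py 13
python3 - <<'E'
from h import *
d=r.capture("side")
cv2.imwrite("pics/z13.png",cv2.resize(d["pixels"][210:300,330:420,::-1],None,fx=6,fy=6,interpolation=cv2.INTER_NEAREST))
E
```

```text
15.25 [ 57.7  28.  -25.5   0.  -36.6 -57.6] [ 0.4104  0.3508 -0.0166] [-0.6 -0.8  0.9] 50.0
[[ 0.003 -1.    -0.   ]
 [-1.    -0.003 -0.001]
 [ 0.001  0.    -1.   ]]
```

View pics/z13.png

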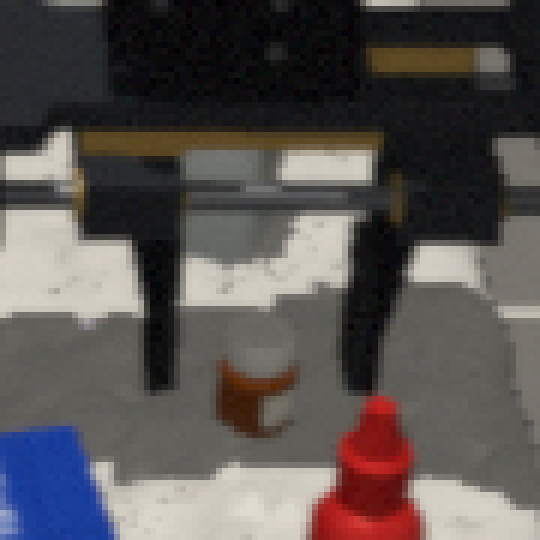

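Call:
play_rows --pt "0 0 0.08 0 0 0 50" --pt "0 0 0.16 0 0 0 50" --pt "0 0 0.16 0 0 0 50"

```text
time_s: 15.7
tcp_pos: [0.4103, 0.3507, -0.0205]
ee_rot: [[0.003, -1.0, -0.0], [-1.0, -0.003, -0.0], [0.0, 0.0, -1.0]]
wrist_force: [-0.7, 0.4, -0.7]
gripper_width: 0.574
```

Call:
play_rows --pt "0 0 0.06 0 0 0 50" --pt "0 0 0.06 0 0 0 50" --pt "0 0 0.06 0 0 0 50"

```text
time_s: 16.0
tcp_pos: [0.4104, 0.3509, -0.0218]
ee_rot: [[0.003, -1.0, -0.0], [-1.0, -0.003, -0.0], [0.0, 0.0, -1.0]]
wrist_force: [-0.7, -0.2, -1.2]
gripper_width: 0.574
```

Call:
play_rows --pt "0 0 0.06 0 0 0 50" --pt "0 0 0.06 0 0 0 50" --pt "0 0 0.06 0 0 0 50"

```text
time_s: 16.3
tcp_pos: [0.4105, 0.3509, -0.0233]
ee_rot: [[0.003, -1.0, -0.0], [-1.0, -0.003, -0.0], [0.0, 0.0, -1.0]]
wrist_force: [-0.5, 0.4, -0.0]
gripper_width: 0.573
```

Call:
play_rows --pt "0 0 0.06 0 0 0 40" --pt "0 0 0.06 0 0 0 30" --pt "0 0 0.06 0 0 0 20" --pt "0 0 0.06 0 0 0 10" --pt "0 0 0.06 0 0 0 10" --pt "0 0 0.06 0 0 0 10" --pt "0 0 0.06 0 0 0 10" --pt "0 0 0.06 0 0 0 10"

```text
time_s: 17.1
tcp_pos: [0.4105, 0.351, -0.0247]
ee_rot: [[0.003, -1.0, 0.0], [-1.0, -0.003, 0.0], [-0.0, -0.0, -1.0]]
wrist_force: [0.4, 0.0, 0.3]
gripper_width: 0.25
```

```bash
python3 look.py 14
python3 - <<'E'
from h import *
d=r.capture("side")
cv2.imwrite("pics/z14.png",cv2.resize(d["pixels"][210:300,330:420,::-1],None,fx=6,fy=6,interpolation=cv2.INTER_NEAREST))
E
```

```text
17.1 [ 57.7  28.7 -25.9   0.  -35.4 -57.6] [ 0.4105  0.351  -0.0247] [0.4 0.  0.3] 21.8
[[ 0.003 -1.     0.   ]
 [-1.    -0.003  0.   ]
 [-0.    -0.    -1.   ]]
```

View pics/z14.png

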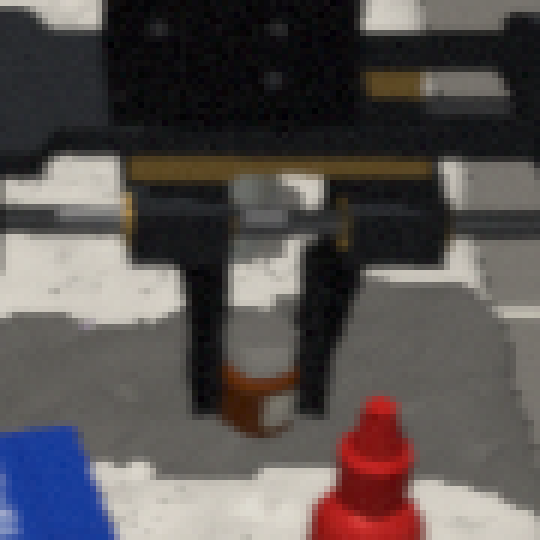

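Call:
play_rows --pt "0 0 -0.5 0 0 0 10" --pt "0 0 -1.5 0 0 0 10" --pt "0 0 -2.5 0 0 0 10" --pt "0.3 -1 -3.4 0 0 -0.3 10" --pt "0.6 -2.2 -3.4 0 0 -0.6 10" --pt "1 -3.4 -3.4 0 0 -0.9 10" --pt "1.4 -4.6 -3.4 0 0 -1.2 10" --pt "1.7 -5.6 -3.4 0 0 -1.24 10" --pt "1.8 -5.9 -3.4 0 0 -1.24 10" --pt "1.8 -5.9 -3.4 0 0 -1.24 10" --pt "1.8 -5.9 -3.4 0 0 -1.24 10" --pt "1.8 -5.9 -3.4 0 0 -1.24 10"

```text
time_s: 18.45
tcp_pos: [0.557, 0.3068, 0.0605]
ee_rot: [[0.112, -0.994, -0.0], [-0.994, -0.112, -0.0], [0.0, 0.0, -1.0]]
wrist_force: [-0.5, 0.2, 0.2]
gripper_width: 0.25
```

```bash
python3 look.py 15; python3 go.py .558 .3063 -.0190 186.4
```

```text
18.45 [ 43.4  29.6  -7.4  -0.  -53.  -36.9] [0.557  0.3068 0.0605] [-0.5  0.2  0.2] 21.7
[[ 0.112 -0.994 -0.   ]
 [-0.994 -0.112 -0.   ]
 [ 0.     0.    -1.   ]]
t 18.55 j [ 43.4  29.6  -7.4  -0.  -53.  -36.9] p [0.5572 0.3069 0.0606] f [-1.4  0.2  0.4] w 22.2 yaz -173.5
[0.558, 0.3063, -0.019, 186.4] [0.03, -0.03, 3.18, 0.0, 0.0, 0.01]
```

View pics/side15.png

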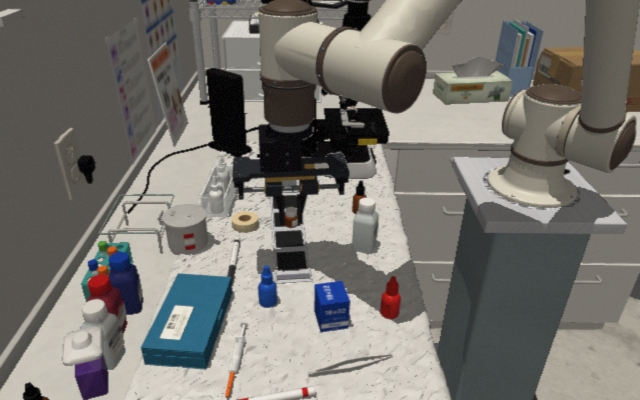

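View pics/top15.png

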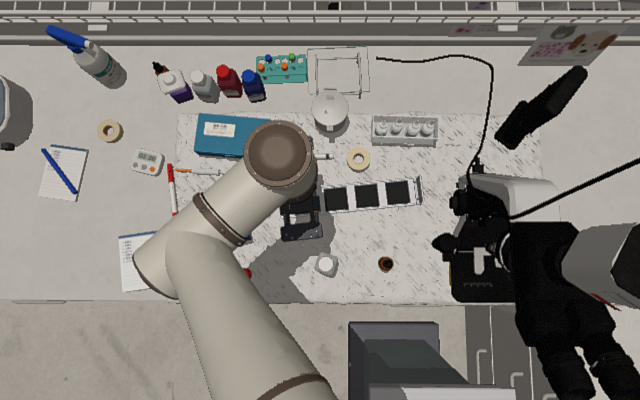

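Call:
play_rows --pt "0.03 -0.03 1 0 0 0 10" --pt "0.03 -0.03 2 0 0 0 10" --pt "0.03 -0.03 2.6 0 0 0 10" --pt "0.03 -0.03 2.9 0 0 0 10" --pt "0.03 -0.03 3.0 0 0 0 10" --pt "0.03 -0.03 3.08 0 0 0 10" --pt "0.03 -0.03 3.08 0 0 0 10" --pt "0.03 -0.03 3.08 0 0 0 10"

```text
time_s: 19.35
tcp_pos: [0.5594, 0.3062, -0.0159]
ee_rot: [[0.111, -0.994, 0.001], [-0.994, -0.111, 0.001], [-0.001, -0.001, -1.0]]
wrist_force: [0.4, -0.0, -0.7]
gripper_width: 0.256
```

Call:
play_rows --pt "0 0 0.05 0 0 0 10" --pt "0 0 0.1 0 0 0 10" --pt "0 0 0.1 0 0 0 10"

```text
time_s: 19.65
tcp_pos: [0.5589, 0.3057, -0.0193]
ee_rot: [[0.111, -0.994, -0.0], [-0.994, -0.111, -0.0], [0.0, 0.0, -1.0]]
wrist_force: [-0.7, -0.3, -0.1]
gripper_width: 0.256
```

```bash
python3 go.py .558 .3063 -.0190 186.4;python3 - <<'E'
from h import *
d=r.capture("side")
cv2.imwrite("pics/z16.png",cv2.resize(d["pixels"][210:300,240:340,::-1],None,fx=6,fy=6,interpolation=cv2.INTER_NEAREST))
E
```

```text
t 19.65 j [ 43.2  35.1 -11.1  -0.  -43.8 -36.8] p [ 0.5589  0.3057 -0.0193] f [-0.7 -0.3 -0.1] w 22.3 yaz -173.6
[0.558, 0.3063, -0.019, 186.4] [-0.03, 0.03, -0.01, 0.0, -0.0, -0.01]
```

View pics/z16.png

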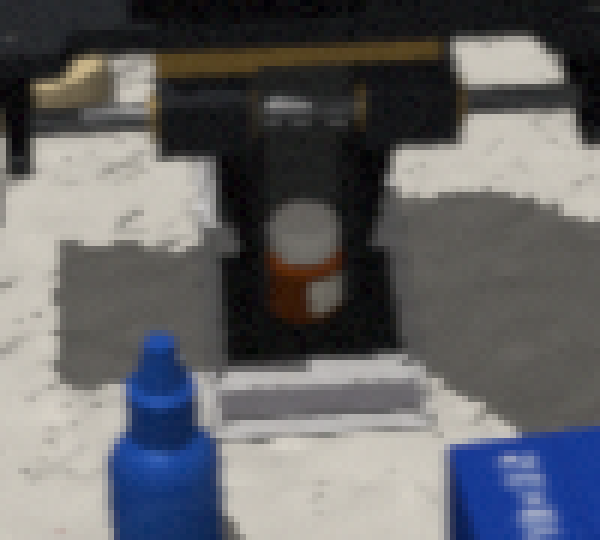

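Run:
```python
from h import *
d=r.capture("side")
for z in(.005,.008,.011):
  m=sil(d,"vial_mid",[.5585,.306,0],z,4); ys,xs=np.nonzero(m); print(z,ys.min()/4,ys.max()/4,xs.min()/4,xs.max()/4)
```

```text
0.005 242.75 263.75 285.0 297.75
0.008 241.5 262.25 285.0 297.5
0.011 240.0 261.0 285.0 297.5
```

Call:
play_rows --pt "0 0 0.06 0 0 0 10" --pt "0 0 0.06 0 0 0 10" --pt "0 0 0.06 0 0 0 10"

```text
time_s: 20.05
tcp_pos: [0.5592, 0.3059, -0.0198]
ee_rot: [[0.112, -0.994, 0.001], [-0.994, -0.112, 0.0], [-0.0, -0.001, -1.0]]
wrist_force: [-2.3, -0.7, 4.7]
gripper_width: 0.253
```

Call:
play_rows --pt "0 0 0 0 0 0 24" --pt "0 0 0 0 0 0 32" --pt "0 0 0 0 0 0 45" --pt "0 0 0 0 0 0 45" --pt "0 0 -0.4 0 0 0 45" --pt "0 0 -1 0 0 0 45" --pt "0 0 -2 0 0 0 60" --pt "0 0 -3.5 0 0 0 80" --pt "0 0 -5 0 0 0 80" --pt "0 0 -5 0 0 0 80"

```text
time_s: 21.05
tcp_pos: [0.5629, 0.3084, 0.1127]
ee_rot: [[0.113, -0.994, 0.012], [-0.994, -0.113, 0.008], [-0.007, -0.013, -1.0]]
wrist_force: [-0.1, 0.3, -0.1]
gripper_width: 0.795
```

```bash
python3 look.py 17; python3 go.py .488 .4577 .10 191.1
```

```text
21.05 [ 43.2  26.7  -4.1   0.2 -58.4 -36.8] [0.5629 0.3084 0.1127] [-0.1  0.3 -0.1] 69.2
[[ 0.113 -0.994  0.012]
 [-0.994 -0.113  0.008]
 [-0.007 -0.013 -1.   ]]
t 21.15 j [ 43.2  27.   -4.4  -0.  -58.3 -36.8] p [0.5596 0.3064 0.107 ] f [-1.3 -1.1 -1.7] w 75.8 yaz -173.6
[0.488, 0.4577, 0.1, 191.1] [-6.33, 2.18, 0.29, -0.04, 0.03, -0.95]
```

View pics/side17.png

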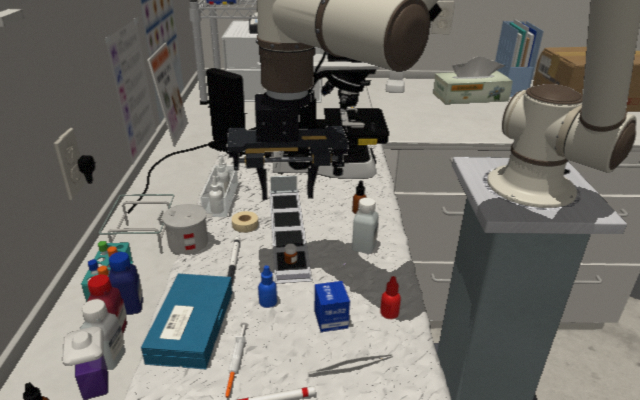

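Call:
play_rows --pt "-0.9 0.3 0 0 0 -0.1 80" --pt "-1.8 0.6 0 0 0 -0.3 80" --pt "-2.7 0.9 0 0 0 -0.4 80" --pt "-3.6 1.2 0 0 0 -0.5 80" --pt "-4.5 1.5 0 0 0 -0.7 80" --pt "-5.4 1.8 0.2 0 0 -0.8 80" --pt "-6.1 2.1 0.5 0 0 -0.95 80" --pt "-6.33 2.18 0.8 0 0 -0.95 80" --pt "-6.33 2.18 0.8 0 0 -0.95 80" --pt "-6.33 2.18 0.8 0 0 -0.95 80" --pt "-6.33 2.18 0.8 0 0 -0.95 80"

```text
time_s: 22.25
tcp_pos: [0.4878, 0.4562, 0.0845]
ee_rot: [[0.192, -0.981, 0.0], [-0.981, -0.192, -0.0], [0.0, -0.0, -1.0]]
wrist_force: [-0.0, 0.6, -0.2]
gripper_width: 0.921
```

```bash
python3 look.py 18; python3 go.py .488 .4577 -.004 191.1
```

```text
22.25 [ 56.9  31.   -1.    0.  -58.  -45.9] [0.4878 0.4562 0.0845] [-0.   0.6 -0.2] 80.2
[[ 0.192 -0.981  0.   ]
 [-0.981 -0.192 -0.   ]
 [ 0.    -0.    -1.   ]]
t 22.35 j [ 56.9  30.9  -1.    0.  -58.  -45.9] p [0.4878 0.4564 0.0848] f [ 0.2 -0.3 -0.2] w 79.9 yaz -168.9
[0.488, 0.4577, -0.004, 191.1] [-0.05, -0.01, 3.55, -0.01, 0.01, -0.01]
```

View pics/side18.png

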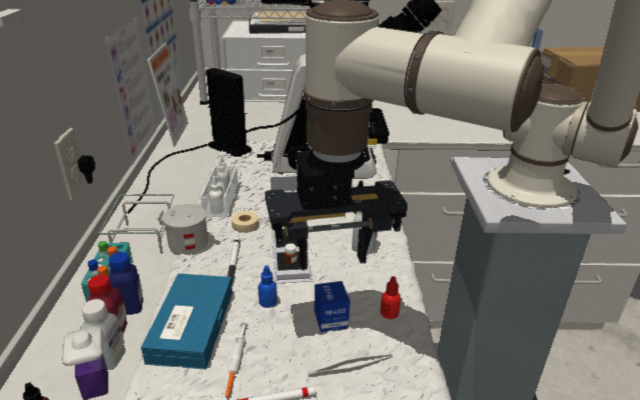

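Run:
```python
from h import *
d=r.capture("side"); s=r.sense();p=s["tcp_pos"];R=s["ee_rot"]
for o in([-.0095,.04,-.029],[-.0095,-.04,-.029],[0,.04,-.029],[0,-.04,-.029]): print(proj(d,(p+R@np.array(o))[None]).round(1))
cv2.imwrite("pics/z18.png",cv2.resize(d["pixels"][210:330,280:410,::-1],None,fx=5,fy=5,interpolation=cv2.INTER_NEAREST))
```

```text
[[360.2 263.8]]
[[307.8 269.6]]
[[358.6 260.1]]
[[306.7 265.7]]
```

View pics/z18.png

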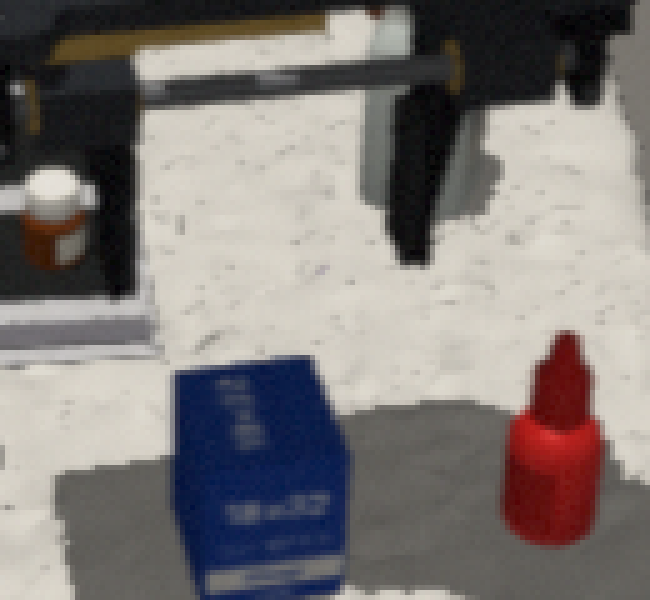

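Call:
play_rows --pt "-0.05 0 0.9 0 0 0 80" --pt "-0.05 0 1.8 0 0 0 80" --pt "-0.05 0 2.7 0 0 0 80" --pt "-0.05 0 3.3 0 0 0 80" --pt "-0.05 0 3.55 0 0 0 80" --pt "-0.05 0 3.55 0 0 0 80" --pt "-0.05 0 3.55 0 0 0 65" --pt "-0.05 0 3.55 0 0 0 52" --pt "-0.05 0 3.55 0 0 0 40" --pt "-0.05 0 3.55 0 0 0 40" --pt "-0.05 0 3.55 0 0 0 40" --pt "-0.05 0 3.55 0 0 0 40"

```text
time_s: 23.6
tcp_pos: [0.487, 0.4583, -0.0042]
ee_rot: [[0.193, -0.981, 0.0], [-0.981, -0.193, 0.0], [-0.0, -0.0, -1.0]]
wrist_force: [-0.9, 0.2, 0.9]
gripper_width: 0.527
```

```bash
python3 look.py 19; python3 go.py .5661 .2348 .07 186.4
python3 - <<'E'
from h import *
d=r.capture("side")
cv2.imwrite("pics/z19.png",cv2.resize(d["pixels"][210:330,280:410,::-1],None,fx=5,fy=5,interpolation=cv2.INTER_NEAREST))
E
```

```text
23.6 [ 57.1  36.4  -5.5   0.  -48.  -46. ] [ 0.487   0.4583 -0.0042] [-0.9  0.2  0.9] 45.8
[[ 0.193 -0.981  0.   ]
 [-0.981 -0.193  0.   ]
 [-0.    -0.    -1.   ]]
t 23.7 j [ 57.1  36.4  -5.5   0.  -48.  -46. ] p [ 0.487   0.4583 -0.0042] f [-0.5 -0.2  1.4] w 46.3 yaz -168.9
[0.5661, 0.2348, 0.07, 186.4] [9.38, -1.38, -2.97, -0.0, 0.0, 0.95]
```

View pics/z19.png

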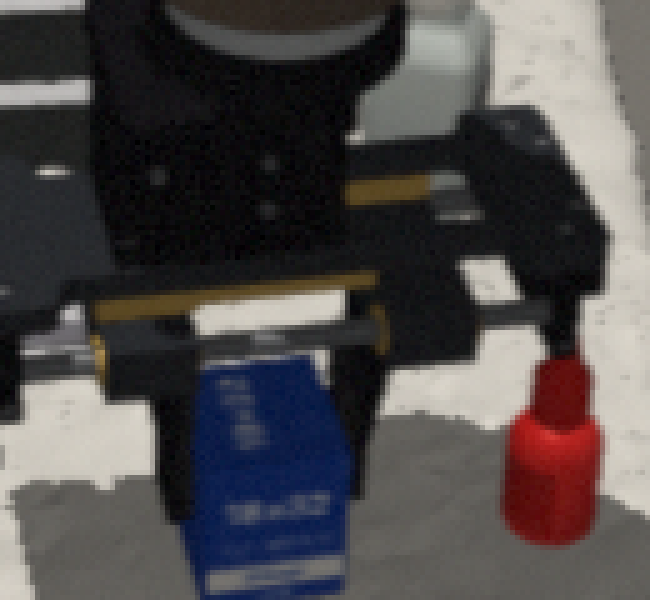

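Call:
play_rows --pt "0 0 -1 0 0 0 40" --pt "0 0 -2.2 0 0 0 40" --pt "0 0 -3.4 0 0 0 40" --pt "1.2 -0.2 -3.8 0 0 0.1 40" --pt "2.5 -0.4 -3.8 0 0 0.3 40" --pt "3.9 -0.6 -3.8 0 0 0.45 40" --pt "5.3 -0.8 -3.8 0 0 0.6 40" --pt "6.7 -1 -3.8 0 0 0.7 40" --pt "8 -1.2 -3.8 0 0 0.85 40" --pt "9 -1.3 -3.8 0 0 0.95 40" --pt "9.38 -1.38 -3.8 0 0 0.95 40" --pt "9.38 -1.38 -3.8 0 0 0.95 40"

```text
time_s: 24.95
tcp_pos: [0.5663, 0.2337, 0.0903]
ee_rot: [[0.109, -0.994, -0.0], [-0.994, -0.109, -0.0], [0.0, 0.0, -1.0]]
wrist_force: [0.5, -0.3, -0.6]
gripper_width: 0.523
```

Call:
play_rows --pt "0 0 0.5 0 0 0 40" --pt "0 0 0.8 0 0 0 40" --pt "0 0 0.8 0 0 0 40" --pt "0 0 0.8 0 0 0 40"

```text
time_s: 25.35
tcp_pos: [0.5656, 0.2354, 0.0698]
ee_rot: [[0.112, -0.994, -0.001], [-0.994, -0.112, -0.001], [0.001, 0.001, -1.0]]
wrist_force: [-0.0, -0.5, -1.8]
gripper_width: 0.524
```

```bash
python3 look.py 20; python3 go.py .5661 .2348 .005 186.4
```

```text
25.35 [ 37.7  27.1 -10.4   0.  -52.6 -31.3] [0.5656 0.2354 0.0698] [-0.  -0.5 -1.8] 45.6
[[ 0.112 -0.994 -0.001]
 [-0.994 -0.112 -0.001]
 [ 0.001  0.001 -1.   ]]
t 25.45 j [ 37.7  27.  -10.4   0.  -52.6 -31.3] p [0.5661 0.2354 0.0706] f [ 0.6  0.1 -0.6] w 45.9 yaz -173.6
[0.5661, 0.2348, 0.005, 186.4] [0.02, 0.0, 2.62, -0.0, 0.0, 0.01]
```

View pics/side20.png

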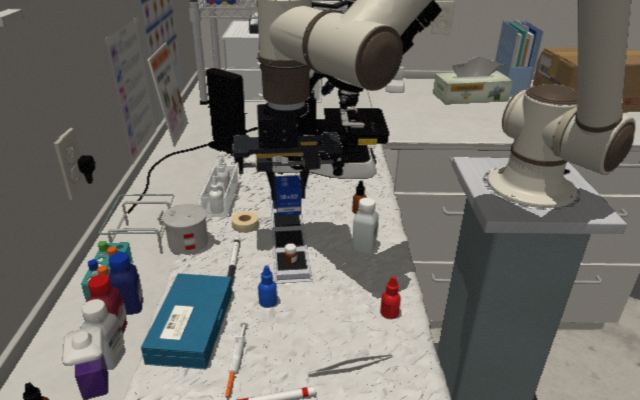

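Call:
play_rows --pt "0.02 0 0.8 0 0 0 40" --pt "0.02 0 1.6 0 0 0 40" --pt "0.02 0 2.2 0 0 0 40" --pt "0.02 0 2.5 0 0 0 40" --pt "0.02 0 2.62 0 0 0 40" --pt "0.02 0 2.66 0 0 0 40" --pt "0.02 0 2.7 0 0 0 40" --pt "0.02 0 2.72 0 0 0 40" --pt "0.02 0 2.72 0 0 0 40" --pt "0.02 0 2.72 0 0 0 40"

```text
time_s: 26.45
tcp_pos: [0.5663, 0.2344, 0.0029]
ee_rot: [[0.111, -0.994, 0.001], [-0.994, -0.111, 0.0], [-0.0, -0.001, -1.0]]
wrist_force: [0.2, 0.8, -0.6]
gripper_width: 0.524
```

Call:
play_rows --pt "0 0 0.05 0 0 0 40" --pt "0 0 0.08 0 0 0 40" --pt "0 0 0.08 0 0 0 40"

```text
time_s: 26.75
tcp_pos: [0.5662, 0.2343, 0.0008]
ee_rot: [[0.111, -0.994, 0.0], [-0.994, -0.111, -0.0], [0.0, -0.0, -1.0]]
wrist_force: [-1.0, 0.5, 1.4]
gripper_width: 0.525
```

Likely touching; nudge 1 mm lower to seat it, then release.

Call:
play_rows --pt "0 0 0.04 0 0 0 40" --pt "0 0 0.04 0 0 0 40"

```text
time_s: 26.95
tcp_pos: [0.5662, 0.2343, 0.0008]
ee_rot: [[0.112, -0.994, 0.0], [-0.994, -0.112, -0.0], [0.0, -0.0, -1.0]]
wrist_force: [-3.3, -0.7, 6.5]
gripper_width: 0.529
```

Call:
play_rows --pt "0 0 0 0 0 0 48" --pt "0 0 0 0 0 0 55" --pt "0 0 0 0 0 0 65" --pt "0 0 0 0 0 0 65" --pt "0 0 -0.4 0 0 0 65" --pt "0 0 -1.2 0 0 0 65" --pt "0 0 -2.4 0 0 0 65" --pt "0 0 -3.8 0 0 0 65" --pt "0 0 -5 0 0 0 60" --pt "0 0 -5 0 0 0 60" --pt "0 0 -5 0 0 0 60"

```text
time_s: 28.05
tcp_pos: [0.5663, 0.2345, 0.1258]
ee_rot: [[0.111, -0.994, 0.002], [-0.994, -0.111, 0.002], [-0.002, -0.002, -1.0]]
wrist_force: [0.0, -0.6, -0.6]
gripper_width: 0.695
```

```bash
python3 look.py 21; python3 go.py .4198 .1239 .10 180
```

```text
28.05 [ 37.6  23.8  -6.8  -0.  -59.3 -31.2] [0.5663 0.2345 0.1258] [ 0.  -0.6 -0.6] 60.5
[[ 0.111 -0.994  0.002]
 [-0.994 -0.111  0.002]
 [-0.002 -0.002 -1.   ]]
t 28.15 j [ 37.6  23.9  -6.9  -0.  -59.3 -31.2] p [0.5653 0.2338 0.1236] f [-0.4 -0.3 -1. ] w 60.0 yaz -173.6
[0.4198, 0.1239, 0.1, 180.0] [3.72, 6.27, 0.96, 0.02, -0.01, 1.27]
```

View pics/side21.png

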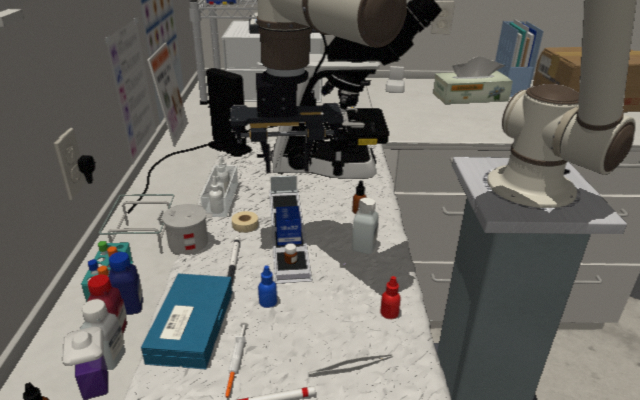

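View pics/top21.png

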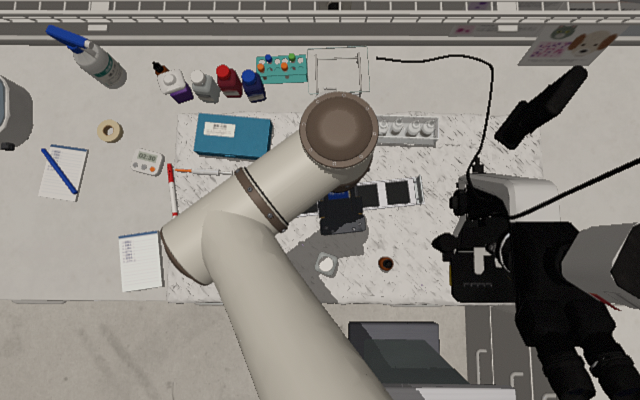

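Call:
play_rows --pt "0.4 0.7 0 0 0 0.15 60" --pt "0.8 1.4 0 0 0 0.3 60" --pt "1.2 2.1 0 0 0 0.4 60" --pt "1.6 2.8 0 0 0 0.6 60" --pt "2.0 3.5 0 0 0 0.7 60" --pt "2.5 4.2 0.3 0 0 0.85 60" --pt "2.9 4.9 0.6 0 0 1 60" --pt "3.3 5.6 0.9 0 0 1.1 60" --pt "3.72 6.27 1.2 0 0 1.27 60" --pt "3.72 6.27 1.6 0 0 1.27 60" --pt "3.72 6.27 1.6 0 0 1.27 60" --pt "3.72 6.27 1.6 0 0 1.27 60"

```text
time_s: 29.35
tcp_pos: [0.4213, 0.1248, 0.0842]
ee_rot: [[0.001, -1.0, -0.0], [-1.0, -0.001, -0.001], [0.001, 0.0, -1.0]]
wrist_force: [-0.7, -0.6, 0.0]
gripper_width: 0.691
```

```bash
python3 look.py 22; python3 go.py .4198 .1239 -.013 180
```

```text
29.35 [ 37.8  10.9 -33.3   0.  -45.9 -37.8] [0.4213 0.1248 0.0842] [-0.7 -0.6  0. ] 60.2
[[ 0.001 -1.    -0.   ]
 [-1.    -0.001 -0.001]
 [ 0.001  0.    -1.   ]]
t 29.45 j [ 37.8  10.9 -33.2   0.  -45.9 -37.8] p [0.4216 0.1251 0.0846] f [ 0.5  0.2 -0.1] w 59.9 yaz -179.9
[0.4198, 0.1239, -0.013, 180.0] [0.05, 0.07, 3.9, -0.01, 0.0, 0.01]
```

View pics/side22.png

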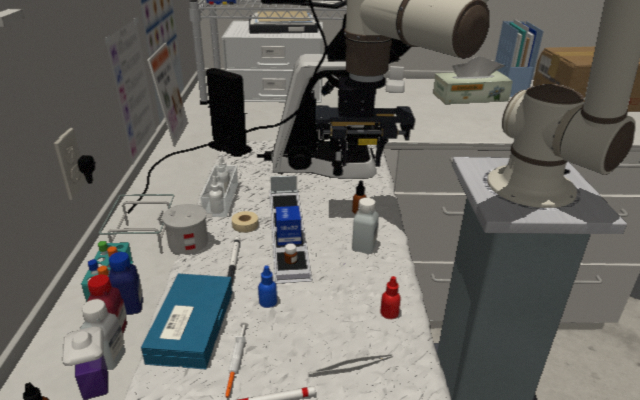

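View pics/top22.png

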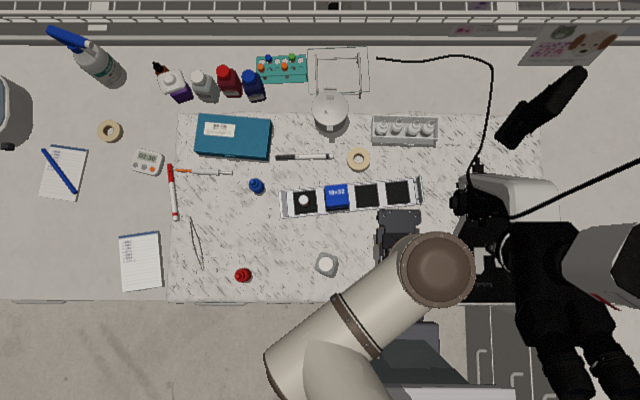

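Call:
play_rows --pt "0.05 0.07 0.9 0 0 0 60" --pt "0.05 0.07 1.8 0 0 0 60" --pt "0.05 0.07 2.6 0 0 0 60" --pt "0.05 0.07 3.3 0 0 0 60" --pt "0.05 0.07 3.8 0 0 0 60" --pt "0.05 0.07 3.9 0 0 0 60" --pt "0.05 0.07 3.9 0 0 0 50" --pt "0.05 0.07 3.9 0 0 0 38" --pt "0.05 0.07 3.9 0 0 0 22" --pt "0.05 0.07 3.9 0 0 0 22" --pt "0.05 0.07 3.9 0 0 0 22" --pt "0.05 0.07 3.9 0 0 0 22"

```text
time_s: 30.65
tcp_pos: [0.4192, 0.1233, -0.0126]
ee_rot: [[0.001, -1.0, 0.001], [-1.0, -0.001, 0.0], [-0.0, -0.001, -1.0]]
wrist_force: [-0.7, 0.4, 3.5]
gripper_width: 0.349
```

```bash
python3 look.py 23; python3 go.py .5741 .1632 .09 186.4
python3 - <<'E'
from h import *
d=r.capture("side")
cv2.imwrite("pics/z23.png",cv2.resize(d["pixels"][130:250,310:440,::-1],None,fx=5,fy=5,interpolation=cv2.INTER_NEAREST))
E
```

```text
30.65 [ 37.9  20.3 -39.8   0.  -29.8 -37.8] [ 0.4192  0.1233 -0.0126] [-0.7  0.4  3.5] 30.4
[[ 0.001 -1.     0.001]
 [-1.    -0.001  0.   ]
 [-0.    -0.001 -1.   ]]
t 30.75 j [ 37.9  20.3 -39.8   0.  -29.9 -37.8] p [ 0.4192  0.1233 -0.0126] f [-1.  -0.7  5.4] w 29.4 yaz -180.0
[0.5741, 0.1632, 0.09, 186.4] [-1.59, -6.2, -4.1, -0.01, 0.0, -1.27]
```

View pics/z23.png

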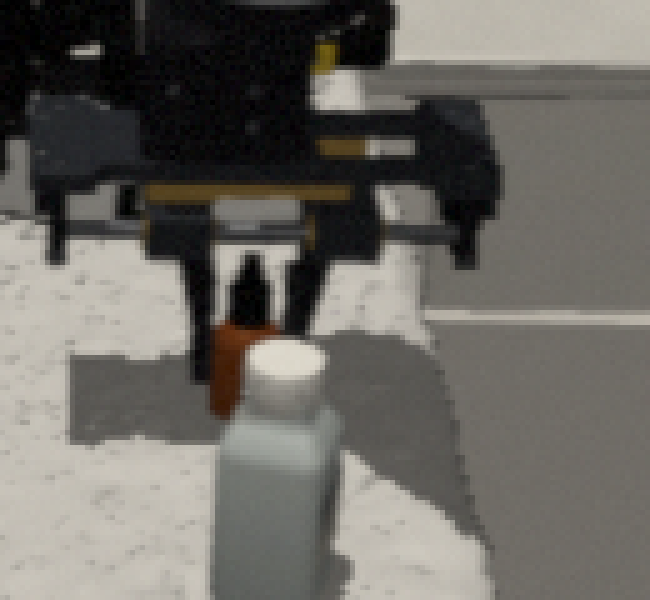

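Call:
play_rows --pt "0 0 -1 0 0 0 22" --pt "0 0 -2.2 0 0 0 22" --pt "0 0 -3.4 0 0 0 22" --pt "-0.2 -0.7 -4.1 0 0 0 22" --pt "-0.4 -1.6 -4.1 0 0 -0.3 22" --pt "-0.7 -2.7 -4.1 0 0 -0.5 22" --pt "-1 -3.8 -4.1 0 0 -0.8 22" --pt "-1.3 -4.9 -4.1 0 0 -1 22" --pt "-1.5 -5.8 -4.1 0 0 -1.2 22" --pt "-1.59 -6.2 -4.1 0 0 -1.27 22" --pt "-1.59 -6.2 -4.1 0 0 -1.27 22" --pt "-1.59 -6.2 -4.1 0 0 -1.27 22"

```text
time_s: 32.0
tcp_pos: [0.5726, 0.1625, 0.0889]
ee_rot: [[0.111, -0.994, -0.002], [-0.994, -0.111, -0.001], [0.0, 0.002, -1.0]]
wrist_force: [-0.4, 0.0, -0.6]
gripper_width: 0.341
```

Call:
play_rows --pt "0 0 0.6 0 0 0 22" --pt "0 0 1.2 0 0 0 22" --pt "0 0 1.2 0 0 0 22" --pt "0 0 1.2 0 0 0 22"

```text
time_s: 32.4
tcp_pos: [0.5732, 0.1628, 0.06]
ee_rot: [[0.112, -0.994, -0.0], [-0.994, -0.112, -0.0], [0.0, 0.0, -1.0]]
wrist_force: [0.1, -0.2, 0.0]
gripper_width: 0.347
```

```bash
python3 look.py 24; python3 go.py .5741 .1632 -.0076 186.4
```

```text
32.4 [ 31.4  26.3 -13.5   0.  -50.2 -25. ] [0.5732 0.1628 0.06  ] [ 0.1 -0.2  0. ] 30.2
[[ 0.112 -0.994 -0.   ]
 [-0.994 -0.112 -0.   ]
 [ 0.     0.    -1.   ]]
t 32.5 j [ 31.4  26.3 -13.4   0.  -50.2 -25. ] p [0.5741 0.1632 0.0606] f [ 0.3  0.6 -0.2] w 30.0 yaz -173.6
[0.5741, 0.1632, -0.0076, 186.4] [0.0, 0.01, 2.73, -0.02, 0.01, 0.0]
```

View pics/side24.png

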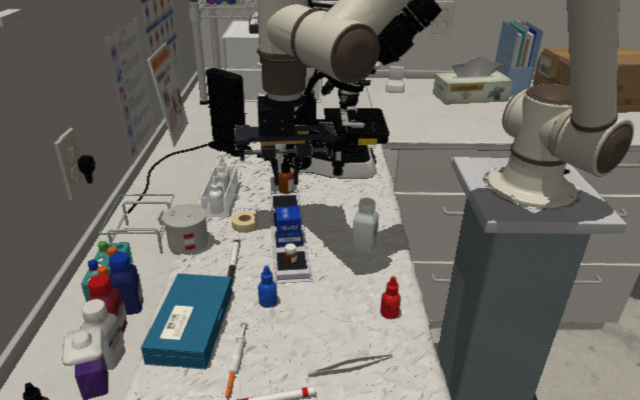

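View pics/top24.png

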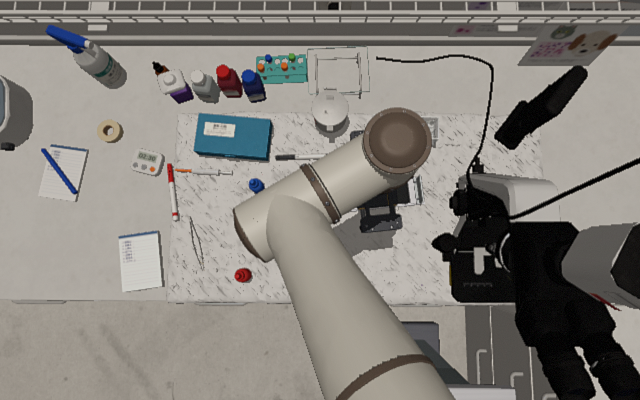

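Call:
play_rows --pt "0 0 0.8 0 0 0 22" --pt "0 0 1.6 0 0 0 22" --pt "0 0 2.2 0 0 0 22" --pt "0 0 2.45 0 0 0 22" --pt "0 0 2.55 0 0 0 22" --pt "0 0 2.6 0 0 0 22" --pt "0 0 2.65 0 0 0 22" --pt "0 0 2.65 0 0 0 22" --pt "0 0 2.65 0 0 0 22"

```text
time_s: 33.4
tcp_pos: [0.5742, 0.1632, -0.0062]
ee_rot: [[0.111, -0.994, 0.001], [-0.994, -0.111, 0.0], [-0.0, -0.001, -1.0]]
wrist_force: [-0.6, 0.2, -0.2]
gripper_width: 0.339
```

Call:
play_rows --pt "0 0 0.04 0 0 0 22" --pt "0 0 0.08 0 0 0 22" --pt "0 0 0.08 0 0 0 22"

```text
time_s: 33.7
tcp_pos: [0.5742, 0.1631, -0.0075]
ee_rot: [[0.112, -0.994, 0.001], [-0.994, -0.112, 0.0], [0.0, -0.001, -1.0]]
wrist_force: [-1.8, -0.3, 6.3]
gripper_width: 0.349
```

Contact at the expected height. Release and lift.

Call:
play_rows --pt "0 0 0 0 0 0 33" --pt "0 0 0 0 0 0 40" --pt "0 0 0 0 0 0 50" --pt "0 0 0 0 0 0 50" --pt "0 0 -0.4 0 0 0 50" --pt "0 0 -1.2 0 0 0 50" --pt "0 0 -2.4 0 0 0 50" --pt "0 0 -3.8 0 0 0 70" --pt "0 0 -5.2 0 0 0 75" --pt "0 0 -5.6 0 0 0 75" --pt "0 0 -5.6 0 0 0 75" --pt "0 0 -5.6 0 0 0 75"

```text
time_s: 34.9
tcp_pos: [0.573, 0.1627, 0.1304]
ee_rot: [[0.111, -0.994, -0.002], [-0.994, -0.111, -0.0], [0.0, 0.002, -1.0]]
wrist_force: [0.2, -0.3, 1.1]
gripper_width: 0.847
```

```bash
python3 look.py 25; python3 go.py .4184 .2564 .13 167
```

```text
34.9 [ 31.4  22.1  -8.8  -0.  -59.2 -25. ] [0.573  0.1627 0.1304] [ 0.2 -0.3  1.1] 73.7
[[ 0.111 -0.994 -0.002]
 [-0.994 -0.111 -0.   ]
 [ 0.     0.002 -1.   ]]
t 35.0 j [ 31.4  22.2  -8.8  -0.  -59.2 -25. ] p [0.5728 0.1625 0.1294] f [-0.  -0.3  0.3] w 74.4 yaz -173.6
[0.4184, 0.2564, 0.13, 167.0] [-4.42, 5.72, -0.01, 0.04, -0.02, 3.87]
```

View pics/side25.png

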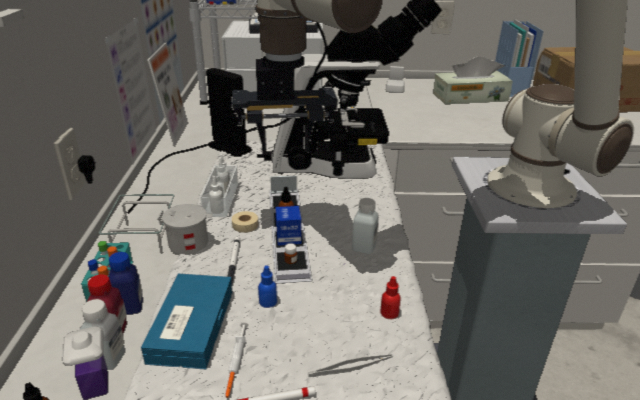

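Call:
play_rows --pt "-0.5 0.6 0 0 0 0.4 75" --pt "-1 1.3 0 0 0 0.9 75" --pt "-1.6 2 0 0 0 1.4 75" --pt "-2.1 2.7 0 0 0 1.9 75" --pt "-2.6 3.4 0 0 0 2.3 75" --pt "-3.2 4.1 0 0 0 2.8 75" --pt "-3.7 4.8 0 0 0 3.3 75" --pt "-4.2 5.4 0 0 0 3.7 75" --pt "-4.42 5.72 0 0 0 3.87 75" --pt "-4.42 5.72 0 0 0 3.87 75" --pt "-4.42 5.72 0 0 0 3.87 75" --pt "-4.42 5.72 0 0 0 3.87 75"

```text
time_s: 36.2
tcp_pos: [0.4197, 0.2565, 0.1307]
ee_rot: [[-0.225, -0.974, -0.001], [-0.974, 0.225, -0.001], [0.001, 0.0, -1.0]]
wrist_force: [-0.0, 0.8, 0.1]
gripper_width: 0.863
```

```bash
python3 look.py 26; python3 go.py .4184 .2564 .013 167.2
python3 - <<'E'
from h import *
caps={"side":r.capture("side")}
b=getmask("side",caps["side"],"tall_bottle_mid",(.418,.256),0)
if b: print(b[0],b[2],fit("tall_bottle_mid",{"side":b[1]},caps,(.418,.256)))
E
```

```text
36.2 [ 50.4  12.4 -22.9   0.  -54.7 -63.4] [0.4197 0.2565 0.1307] [-0.   0.8  0.1] 75.1
[[-0.225 -0.974 -0.001]
 [-0.974  0.225 -0.001]
 [ 0.001  0.    -1.   ]]
t 36.3 j [ 50.4  12.4 -22.9   0.  -54.7 -63.4] p [0.4199 0.2565 0.1309] f [-0.6 -0.3  0.4] w 75.1 yaz 167.0
[0.4184, 0.2564, 0.013, 167.2] [0.02, 0.06, 4.72, 0.0, -0.01, -0.04]
0.8483699772554966 0.81 (array([0.4176, 0.2556]), np.float64(-9.8), np.float64(0.897))
```

View pics/side26.png

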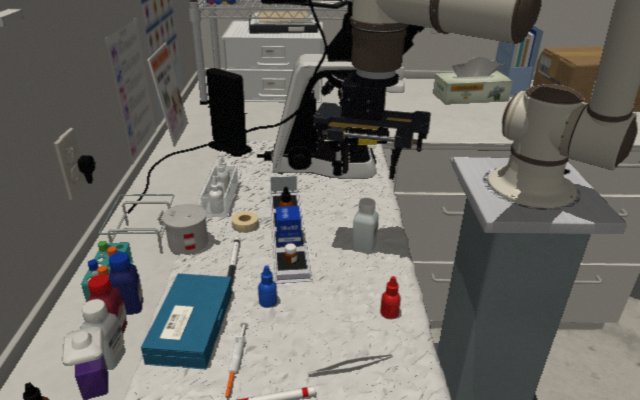

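Call:
play_rows --pt "0.02 0.06 1 0 0 0 75" --pt "0.02 0.06 2 0 0 0 75" --pt "0.02 0.06 3 0 0 0 75" --pt "0.02 0.06 4 0 0 0 75" --pt "0.02 0.06 4.6 0 0 0 75" --pt "0.02 0.06 4.72 0 0 0 75" --pt "0.02 0.06 4.72 0 0 0 60" --pt "0.02 0.06 4.72 0 0 0 48" --pt "0.02 0.06 4.72 0 0 0 36" --pt "0.02 0.06 4.72 0 0 0 36" --pt "0.02 0.06 4.72 0 0 0 36" --pt "0.02 0.06 4.72 0 0 0 36"

```text
time_s: 37.6
tcp_pos: [0.4182, 0.2571, 0.0138]
ee_rot: [[-0.224, -0.975, 0.001], [-0.975, 0.224, 0.001], [-0.001, -0.001, -1.0]]
wrist_force: [0.0, 0.2, 1.7]
gripper_width: 0.49
```

```bash
python3 look.py 27; python3 go.py .4184 .2564 .14 167 .5822 .0917 .14 186.4
python3 - <<'E'
from h import *
d=r.capture("side")
cv2.imwrite("pics/z27.png",cv2.resize(d["pixels"][150:270,310:440,::-1],None,fx=5,fy=5,interpolation=cv2.INTER_NEAREST))
E
```

```text
37.6 [ 50.6  21.5 -31.    0.  -37.4 -63.5] [0.4182 0.2571 0.0138] [0.  0.2 1.7] 42.7
[[-0.224 -0.975  0.001]
 [-0.975  0.224  0.001]
 [-0.001 -0.001 -1.   ]]
t 37.7 j [ 50.6  21.6 -31.    0.  -37.4 -63.5] p [0.4183 0.2571 0.0138] f [-0.7  0.8  3.4] w 42.4 yaz 167.0
[0.4184, 0.2564, 0.14, 167.0] [0.02, -0.02, -5.05, -0.01, 0.01, 0.01]
[0.5822, 0.0917, 0.14, 186.4] [4.98, -7.88, -5.05, -0.01, 0.01, -3.87]
```

View pics/z27.png

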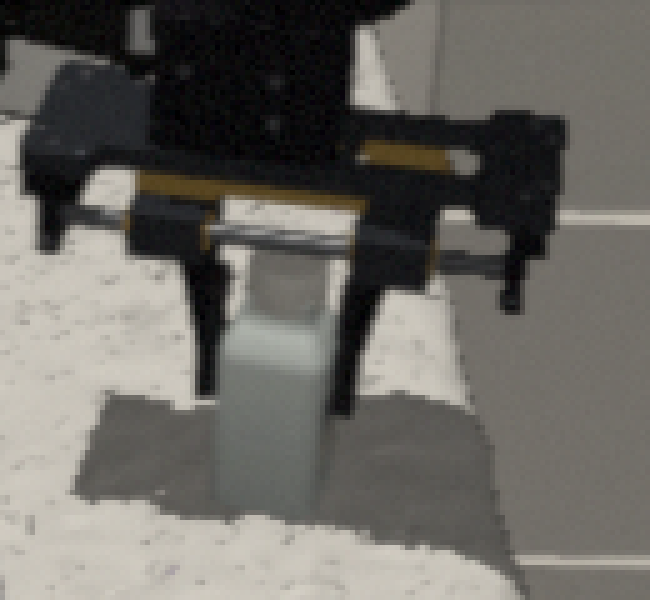

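View pics/top27.png

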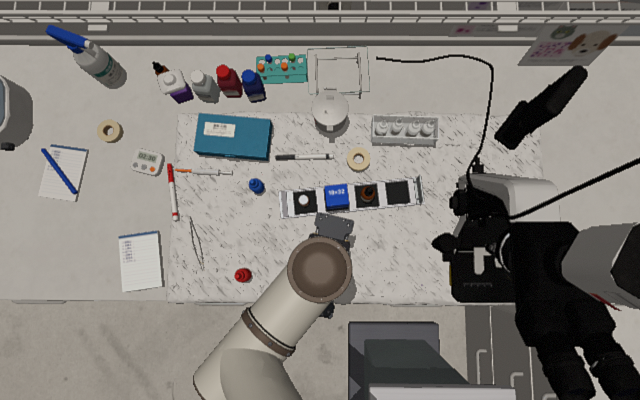

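Call:
play_rows --pt "0 0 -1 0 0 0 36" --pt "0 0 -2.4 0 0 0 36" --pt "0 0 -3.8 0 0 0 36" --pt "0.4 -0.6 -4.1 0 0 -0.3 36" --pt "1.1 -1.7 -4.1 0 0 -0.8 36" --pt "1.8 -2.9 -4.1 0 0 -1.4 36" --pt "2.5 -4.0 -4.1 0 0 -2 36" --pt "3.2 -5.1 -4.1 0 0 -2.6 36" --pt "3.9 -6.2 -4.1 0 0 -3.1 36" --pt "4.5 -7.2 -4.1 0 0 -3.6 36" --pt "4.98 -7.88 -4.1 0 0 -3.87 36" --pt "4.98 -7.88 -4.1 0 0 -3.87 36"

```text
time_s: 38.95
tcp_pos: [0.5827, 0.0893, 0.1145]
ee_rot: [[0.108, -0.994, -0.002], [-0.994, -0.108, -0.001], [0.001, 0.002, -1.0]]
wrist_force: [0.2, -0.3, -1.3]
gripper_width: 0.486
```

Call:
play_rows --pt "0 0 0 0 0 0 36" --pt "0 0 0 0 0 0 36" --pt "0 0 0 0 0 0 36"

```text
time_s: 39.25
tcp_pos: [0.5813, 0.0919, 0.1157]
ee_rot: [[0.112, -0.994, -0.0], [-0.994, -0.112, 0.0], [-0.0, 0.0, -1.0]]
wrist_force: [-0.1, -0.6, -0.7]
gripper_width: 0.489
```

```bash
python3 look.py 28; python3 go.py .5822 .0917 .0188 186.4
```

```text
39.25 [ 24.7  22.2 -10.9  -0.  -56.9 -18.3] [0.5813 0.0919 0.1157] [-0.1 -0.6 -0.7] 42.6
[[ 0.112 -0.994 -0.   ]
 [-0.994 -0.112  0.   ]
 [-0.     0.    -1.   ]]
t 39.35 j [ 24.7  22.2 -10.9  -0.  -56.9 -18.3] p [0.5815 0.0919 0.1159] f [-0.3  0.2  0.2] w 42.3 yaz -173.6
[0.5822, 0.0917, 0.0188, 186.4] [0.01, -0.03, 3.88, -0.0, 0.0, 0.01]
```

View pics/side28.png

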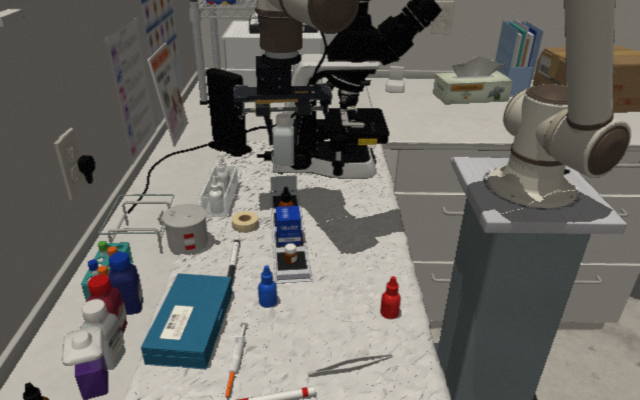

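View pics/top28.png

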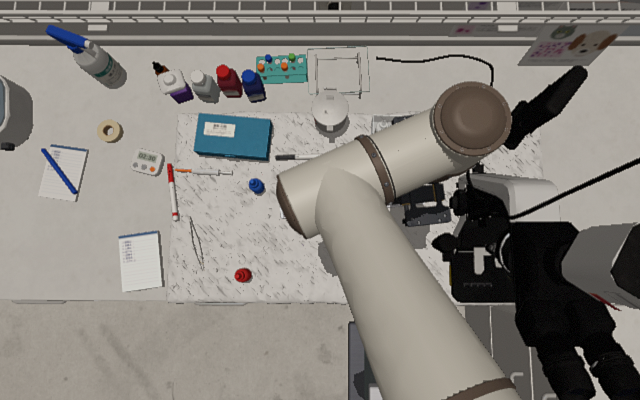

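Call:
play_rows --pt "0 0 1 0 0 0 36" --pt "0 0 2 0 0 0 36" --pt "0 0 2.8 0 0 0 36" --pt "0 0 3.3 0 0 0 36" --pt "0 -0.02 3.6 0 0 0 36" --pt "0 -0.02 3.72 0 0 0 36" --pt "0 -0.02 3.78 0 0 0 36" --pt "0 -0.02 3.8 0 0 0 36" --pt "0 -0.02 3.8 0 0 0 36" --pt "0 -0.02 3.8 0 0 0 36"

```text
time_s: 40.35
tcp_pos: [0.5828, 0.0914, 0.0214]
ee_rot: [[0.111, -0.994, 0.001], [-0.994, -0.111, 0.0], [-0.0, -0.001, -1.0]]
wrist_force: [1.5, 0.6, -0.4]
gripper_width: 0.488
```

Call:
play_rows --pt "0 0 0.04 0 0 0 36" --pt "0 0 0.08 0 0 0 36" --pt "0 0 0.08 0 0 0 36"

```text
time_s: 40.65
tcp_pos: [0.5826, 0.0913, 0.0189]
ee_rot: [[0.111, -0.994, 0.0], [-0.994, -0.111, 0.0], [0.0, -0.0, -1.0]]
wrist_force: [-1.4, -0.2, 0.2]
gripper_width: 0.487
```

Call:
play_rows --pt "0 0 0.04 0 0 0 36" --pt "0 0 0.04 0 0 0 36"

```text
time_s: 40.85
tcp_pos: [0.5827, 0.0912, 0.0188]
ee_rot: [[0.112, -0.994, 0.0], [-0.994, -0.112, -0.0], [0.0, -0.0, -1.0]]
wrist_force: [-1.0, -0.5, 4.3]
gripper_width: 0.488
```

```bash
python3 look.py 29
python3 - <<'E'
from h import *
d=r.capture("side")
cv2.imwrite("pics/z29.png",cv2.resize(d["pixels"][120:280,230:350,::-1],None,fx=5,fy=3.7,interpolation=cv2.INTER_CUBIC))
E
```

```text
40.85 [ 24.6  28.7 -16.7   0.  -44.6 -18.3] [0.5827 0.0912 0.0188] [-1.  -0.5  4.3] 42.5
[[ 0.112 -0.994  0.   ]
 [-0.994 -0.112 -0.   ]
 [ 0.    -0.    -1.   ]]
```

View pics/z29.png

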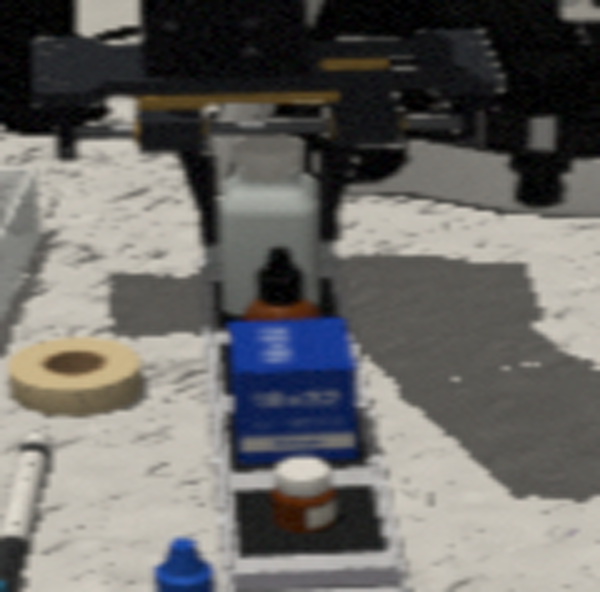

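Seated (4.3 N). Release, rise, and draw back clear.

Call:
play_rows --pt "0 0 0 0 0 0 45" --pt "0 0 0 0 0 0 52" --pt "0 0 0 0 0 0 60" --pt "0 0 0 0 0 0 60" --pt "0 0 -0.4 0 0 0 60" --pt "0 0 -1.2 0 0 0 60" --pt "0 0 -2.4 0 0 0 60" --pt "0 0 -3.8 0 0 0 60" --pt "0 0 -5.2 0 0 0 60" --pt "0 0 -5.6 0 0 0 60" --pt "0 0 -5.6 0 0 0 60" --pt "0 0 -5.6 0 0 0 60"

```text
time_s: 42.2
tcp_pos: [0.5816, 0.0912, 0.1569]
ee_rot: [[0.111, -0.994, -0.002], [-0.994, -0.111, 0.0], [-0.0, 0.002, -1.0]]
wrist_force: [-0.1, 0.3, -0.5]
gripper_width: 0.692
```

```bash
python3 go.py .38 .40 .16 180
```

```text
t 42.2 j [ 24.6  20.1  -7.7  -0.  -62.3 -18.3] p [0.5816 0.0912 0.1569] f [-0.1  0.3 -0.5] w 60.2 yaz -173.6
[0.38, 0.4, 0.16, 180.0] [-13.17, 6.65, -0.11, 0.02, 0.0, 1.27]
```

Call:
play_rows --pt "-1 0.6 0 0 0 0 60" --pt "-2.2 1.2 0 0 0 0 60" --pt "-3.4 1.8 0 0 0 0.2 60" --pt "-4.6 2.4 0 0 0 0.4 60" --pt "-5.8 3 0 0 0 0.5 60" --pt "-7 3.6 0 0 0 0.7 60" --pt "-8.2 4.2 0 0 0 0.8 60" --pt "-9.4 4.8 0 0 0 1 60" --pt "-10.6 5.4 0 0 0 1.1 60" --pt "-11.8 6 0 0 0 1.2 60" --pt "-12.8 6.5 0 0 0 1.27 60" --pt "-13.1 6.65 0 0 0 1.27 60"

```text
time_s: 43.4
tcp_pos: [0.379, 0.3993, 0.1557]
ee_rot: [[0.003, -1.0, -0.002], [-1.0, -0.003, -0.003], [0.003, 0.002, -1.0]]
wrist_force: [1.2, 0.4, -0.6]
gripper_width: 0.687
```

Call:
play_rows --pt "0 0 0 0 0 0 60" --pt "0 0 0 0 0 0 60" --pt "0 0 0 0 0 0 60"

```text
time_s: 43.7
tcp_pos: [0.3813, 0.3971, 0.1573]
ee_rot: [[-0.001, -1.0, -0.001], [-1.0, 0.001, -0.001], [0.001, 0.001, -1.0]]
wrist_force: [0.5, -1.1, 0.9]
gripper_width: 0.694
```

```bash
python3 look.py 30
python3 - <<'E'
from h import *
caps={c:r.capture(c) for c in("side","top")}
for n,x,y in(("tall_bottle_mid",.5822,.0917),("oil_bottle_mid",.5741,.1632),("carton_mid",.5661,.2348),("vial_mid",.558,.3063)):
    for c in caps:
        b=getmask(c,caps[c],n,(x,y),.005)
        if b and b[0]>.2: print(n,c,round(b[0],2),round(b[2],2),fit(n,{c:b[1]},caps,(x,y),.005))
print(r.spot_in("top","tape_roll")[:1],r.spot_in("side","tape_roll")[:1])
a=caps["side"]["pixels"][150:290,230:350,::-1];b=caps["top"]["pixels"][140:240,260:440,::-1]
cv2.imwrite("pics/z30.png",cv2.resize(a,None,fx=4.2,fy=4.2,interpolation=cv2.INTER_CUBIC))
cv2.imwrite("pics/z31.png",cv2.resize(b,None,fx=4,fy=4,interpolation=cv2.INTER_CUBIC))
E
```

```text
43.7 [ 63.   16.5 -13.   -0.  -60.6 -63.1] [0.3813 0.3971 0.1573] [ 0.5 -1.1  0.9] 60.4
[[-0.001 -1.    -0.001]
 [-1.     0.001 -0.001]
 [ 0.001  0.001 -1.   ]]
tall_bottle_mid side 0.72 0.57 (array([0.584 , 0.0818]), np.float64(2.8), np.float64(0.765))
tall_bottle_mid top 0.81 0.83 (array([0.5855, 0.0901]), np.float64(-0.1), np.float64(0.889))
oil_bottle_mid side 0.34 0.76 (array([0.5781, 0.1081]), None, np.float64(0.397))
oil_bottle_mid top 0.87 0.76 (array([0.5745, 0.1635]), None, np.float64(0.93))
carton_mid side 0.89 0.75 (array([0.5663, 0.232 ]), np.float64(7.0), np.float64(0.956))
carton_mid top 0.84 0.59 (array([0.5684, 0.2331]), np.float64(3.8), np.float64(0.906))
vial_mid side 0.76 0.63 (array([0.5596, 0.3071]), None, np.float64(0.829))
vial_mid top 0.66 0.56 (array([0.5596, 0.3079]), None, np.float64(0.791))
[{'centre': [0.6629, 0.1846, 0.0165], 'score': 0.86}] [{'centre': [0.6604, 0.1969, 0.0232], 'score': 0.89}]
```

View pics/z30.png

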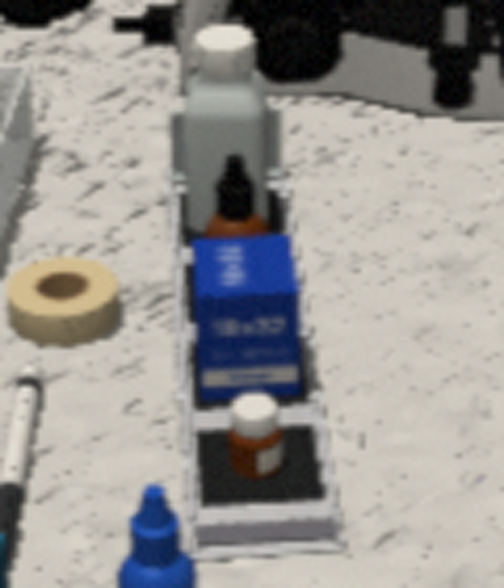

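View pics/z31.png

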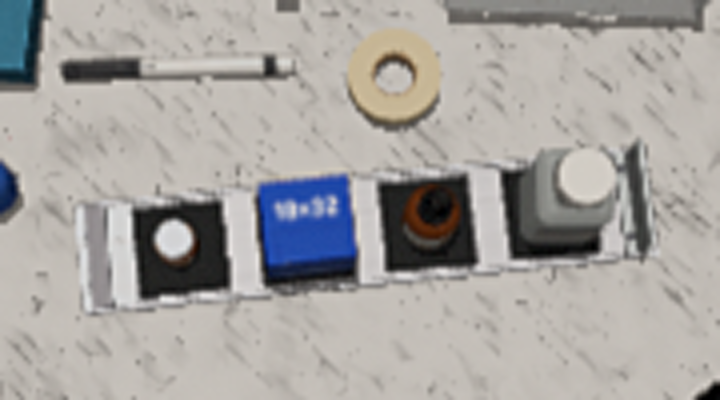

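View pics/side30.png

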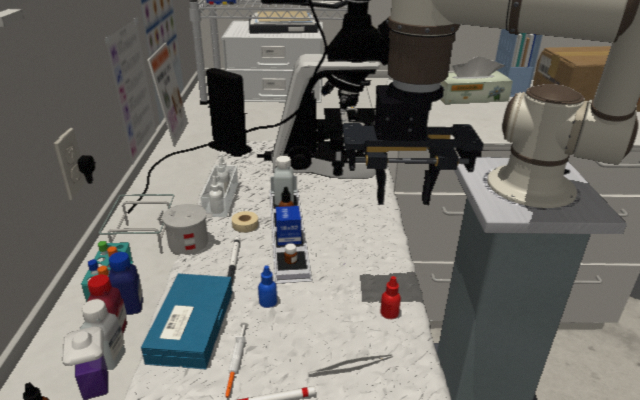

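```bash
python3 -c "
from station import r
print(r.finish_job())"
```

```text
the job is handed in; nothing more can be done
None
```

All four things stand upright on the pads in the order asked, and the job is handed in at about 44 s with the arm drawn clear. From the end stop to the open end they run: stain bottle, oil bottle, carton, vial.

**Final checks**
- **Position:** fits to the pictures put each thing within about 2–4 mm of its pad centre. The least certain is the stain bottle. The top view puts it about 4 mm off, while its partly hidden side view says about 10 mm. The side fit of the oil bottle failed because the carton hides it, so I relied on the top view and the contact height for that one.
- **Bystanders:** the tape roll is where it was, and in the pictures the blue and red look-alikes have not moved.
- **Forces:** the wrist force readings stayed below about 7 N throughout.

**What went wrong on the way**
- The fingertips sat about 29 mm higher than the reported tool position, so the first try at the vial closed on nothing. I measured the difference from the pictures and allowed for it. Every placing then touched its pad at the expected height.

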